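Back the mould wheel off one notch

TASK

The plaster mould on the indexing wheel has been turned one notch too far. With a fingertip, lift the pawl out of its notch (its upright tab tips it when pushed away from the wheel), push the wheel backward one notch, counter-clockwise seen from above, then press the pawl fully down into the new notch. Nothing is to be picked up: leave the mould sitting in the middle of the wheel and do not disturb the other things on the table.

Things in the scene. Friction and masses are not known exactly. Their poses are not given: they have to be found in the camera images.
- stand: grey cast stand of the indexing wheel, bolted to the table. Origin on the table surface under the wheel's axis, z up. Its own -y axis points from the wheel's axis to the pawl's pivot, 165 mm out; nothing of it is wider than the wheel except a 44 mm wide foot bar and the pawl bracket that reach 195 mm out along -y.
- wheel (a joint): angle of the wheel (rad), growing counter-clockwise seen from above, which is BACKWARD. Notches every 0.524 (30 degrees). At the start the pawl sits in the notch near 0 (within 0.04); the next one back is centred on 0.524, and the nose drops fully in within about 0.07 of that. The lowered pawl stops the wheel going backward. It turns stiffly (about 2 N at a peg) and stays where it is left.
- pawl (a joint): angle of the pawl (rad): 0 fully down in a notch, growing as the nose lifts, upper stop at 0.8; the nose clears the teeth above about 0.2. Its level pivot is parallel to the stand's x axis, 165 mm out along the stand's -y, 68 mm above the table. The pivot is stiff (about 4 N at the tab): the pawl stays wherever it is left, up or down.
- tab (a point): middle of the upper edge of the pawl's tab, a steel plate 22 mm wide (along the stand's x) and 5 mm thick that stands up from the pivot. With the pawl down this point is 131 mm above the table, 152 mm from the wheel's axis (the tab leans 0.2 rad towards the wheel). The wheel-side face is free over its upper 50 mm; pushing it away from the wheel lifts the nose.
- nose (a point): top of the pawl's arm above its nose: 73 mm above the table with the pawl down, 101 mm from the wheel's axis. The arm is a 12 mm wide steel bar from here to the pivot; pressing down on it (about 3 N) lowers the pawl.
- hub (a point): centre of the top face of the wheel, on its upright axis, 47 mm above the table. The wheel is an aluminium disc 224 mm across; on the outer 22 mm of its top stand 12 steel ratchet teeth, 12 mm tall, with 12 notches between them.
- peg0 (a point): centre of the top of one of three equal upright steel pegs on the wheel, 14 mm thick, 45 mm tall (top 92 mm above the table), 78 mm from the axis; this one is opposite the pawl at the start
- peg1 (a point): second peg, same size, 120 degrees counter-clockwise of peg0
- peg2 (a point): third peg, same size, 240 degrees counter-clockwise of peg0
- mould: round white plaster mould, 80 mm across, 48 mm tall, standing loose on the middle of the wheel; origin at the centre of its underside. It rides round with the wheel.
- flask: white plaster bottle model with a neck, 82 mm across, 122 mm tall, standing near the wheel; bystander, leave it. Origin at the underside's centre.
- beaker: white ceramic cup, 56 mm across, 58 mm tall, standing near the wheel; bystander. Origin at the underside's centre.
- trough: open plaster mould half, 130 x 95 x 50 mm; bystander. Origin at the underside's centre.
- bat: plaster disc, 140 mm across, 18 mm thick; bystander. Origin at the underside's centre.
- mug: blue ceramic mug, 80 mm across, 85 mm tall; bystander. Origin at the underside's centre.
- jar: glass jar with steel cap, 68 mm across, 85 mm tall; bystander. Origin at the underside's centre.
- brush: brush lying on the table; bystander.
Things that resemble listed ones, but are neither listed nor needed, are in the scene too. Leave any black or orange look-alike of the mould alone.

How it is judged:
By the outcome, as a careful person would: the job done as asked, in the order asked, and still so for the second after the job is handed in, with the robot touching nothing.
It also fails if it takes over 58 s, if anything falls off the work surface, if the arm or the gripper's body presses on something with over 40 N, if the wrist force passes 120 N, or if a joint passes its speed limit or range.

ROBOT

A 6-joint arm with a two-finger parallel gripper is mounted at the origin on the work surface. World frame = base frame: x ahead of the robot, y to its left, z up, the work surface at z = 0. Lengths are in m, angles in rad, forces in N, time in s.
With the tool pointing down it reaches from about 0.4 to 0.925 m from the base axis. Payload 3.4 kg.
Tool frame: the origin (TCP) lies midway between the tips of the shut fingers; the grasp point (between the pads) lies 19 mm behind it; z points along the fingers, y is the direction in which the jaws open and shut (so a half turn about z gives the same grasp; the last joint's range is limited). The gripper opens to 85 mm and grips with 20 to 120 N. Pads are 22 mm wide; open, the fingers measure 114 mm over their backs; the gripper's body (76 mm by 85 mm) begins 54 mm behind the grasp point. The pads swing forward as they close: fully open they stand 13 mm farther back than shut.
Start: joints at [1.071, 0.307, 1.506, -0, 1.328, -0.073], TCP at [0.238, 0.524, 0.203] pointing down, gripper open.
Joint ranges: [-3.12, 3.12], [-1.05, 2.28], [0.14, 2.33], [-1.42, 4.57], [0.1, 2.73], [-2.68, 2.68]. Speed limits (rad/s): [2.57, 2.57, 3.14, 3.14, 3.14, 3.14].

INTERFACE

Orientations are given as a unit quaternion [w, x, y, z].
In Python, from plant import state, cams, finish_job gives the robot as it stands.
- The arm moves only by the shell command python3 -m handwheel 'ROWS' [OPENING] [FORCE]. ROWS is text: rows parted by semicolons, each of 4 numbers parted by spaces: the shift along the tool's x, y, z in cm, then the turn about the tool's z in rad. A call has 1 to 20 rows; each row shifts and turns the commanded pose from where the row before left it, along the tool's axes as they then stand; what a row does not reach is not made up. A row lasts 1/12 s, in which the tool goes at most 41.7 mm and 7.16 degrees, less where a joint would pass 70% of its speed; a pose out of reach is approached as far as the arm can. A call with a gripper value outside its range is refused whole. OPENING is the opening, from -1 (shut) to 1 (fully open), so that 0 is half open, set as the call begins (- or left out, the last holds). The fingers move at their own pace and stop on an object; FORCE is the grip in N (left out, the last holds). Time passes only in rows, so rows that do not move let the fingers close. It gives the time, the measured TCP pose, the force and the opening at its end, in the units of the state.
- state(): the state, without advancing time (a new reading comes with each control period).
- cams.read_camera(name): name is "side" or "top"; returns a dict with "pixels" (480x640x3 uint8, blue, green, red), "fx", "fy", "cx", "cy" (pixels), "distortion" ([k1, k2, p1, p2, k3] as OpenCV has them; the pictures are not rectified), "world_from_camera" (4x4, takes a point from camera to world coordinates). Camera axes: x right, y up, looking along -z (the intrinsics and any distortion apply to the point x, -y, -z); pixel columns grow to the right and rows downward; lengths in m; the calibration is good to about 2 mm. A picture is of the moment at which its call begins. There is no depth.
- finish_job(): hands the job in, once; it reports no verdict.
The state is a dict: "t": time; "qpos": joint angles; "joint_velocities": joint speeds; "effort": joint torques, N m; "tcp_pos": TCP position; "eef_rot": TCP orientation; "contact_force": force on the tool from outside, world axes, zero at the start; "wrist_torque": the same for the moment, N m; "width": opening from 0.0 (shut) to 1.0 (fully open).
Only numpy, scipy, OpenCV 4.12 (cv2) and the standard library are available. Lean on these libraries where they do the work, as an engineer would, in place of code of your own. Each camera call takes 0.05 s, during which the arm holds its last target.

## Working session

There is one attempt and no reset: what is moved stays moved. The work goes in short steps, Python scripts to look and compute and a shell command to move; the robot and the scene stay as the last step left them, time stands still between calls to the robot, and variables do not carry over. Pictures are saved under pics/ and viewed, and the job is handed in when it is done.

```bash
ls; mkdir -p pics; python3 - <<'E'
from plant import state, cams
import cv2
print(state())
for n in ("top","side"):
    c=cams.read_camera(n); cv2.imwrite(f"pics/{n}0.png",c["pixels"])
    print(n,{k:v for k,v in c.items() if k!="pixels"})
E
```

```text
pics
{'t': 0.0, 'qpos': array([ 1.07149959e+00,  3.07563549e-01,  1.50766486e+00,  9.83359395e-06,
        1.32835630e+00, -7.35078619e-02]), 'joint_velocities': array([-0.00038445,  0.00031932, -0.00171995,  0.00076129, -0.00147378,
        0.00036025]), 'effort': array([-1.06507883e-03, -4.57544875e+01, -2.51920170e+01, -5.45876492e-05,
        1.35146768e-02,  2.84159648e-05]), 'tcp_pos': array([0.23716848, 0.52300403, 0.2021897 ]), 'eef_rot': array([-2.85957109e-04,  2.11290928e-01,  9.77422709e-01, -9.54104266e-04]), 'contact_force': array([-0.2265282 , -0.22655685, -0.3993842 ]), 'wrist_torque': array([ 0.02458833, -0.01978061, -0.00782683]), 'width': 0.9967787978082869}
top {'fx': 566.3732289276646, 'fy': 566.3732289276646, 'cx': 314.0264596161586, 'cy': 234.71067517980438, 'distortion': array([0.04271889, 0.        , 0.        , 0.        , 0.        ]), 'world_from_camera': array([[-0.01329088,  0.99449731, -0.10391565,  0.39222519],
       [-0.99983994, -0.01197317,  0.01329411, -0.01321851],
       [ 0.01197676,  0.10407571,  0.99449726,  1.5695877 ],
       [ 0.        ,  0.        ,  0.        ,  1.        ]])}
side {'fx': 450.4093010760629, 'fy': 450.4093010760629, 'cx': 319.33662403945584, 'cy': 238.77260535471055, 'distortion': array([-0.03992549,  0.        ,  0.        ,  0.        ,  0.        ]), 'world_from_camera': array([[ 0.96644651,  0.18944362, -0.17347121,  0.32872547],
       [-0.25680522,  0.72751766, -0.63621469, -0.80183331],
       [ 0.00567655,  0.65941578,  0.75175702,  1.05941379],
       [ 0.        ,  0.        ,  0.        ,  1.        ]])}
```

View pics/top0.png

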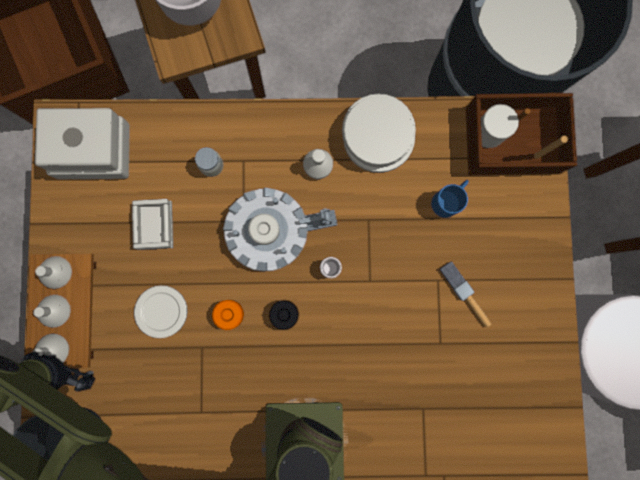

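View pics/side0.png

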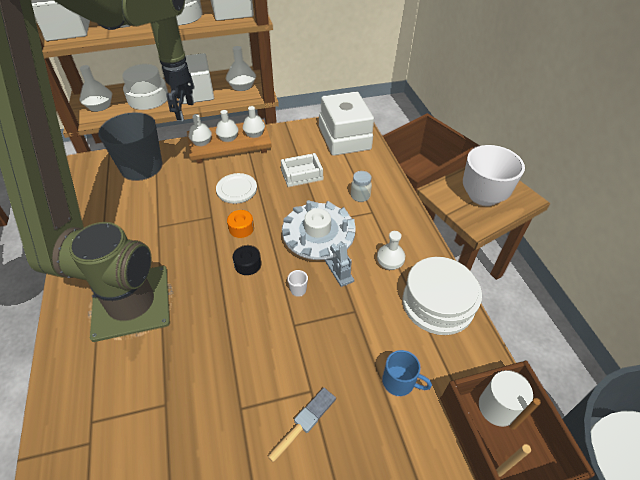

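The top picture shows the wheel at (265,229) with the mould at its hub (264,228). The pawl is on the right at (322,219), the flask at (318,163) and the beaker at (331,267). The orange (228,315) and black (284,315) look-alikes stand apart from the wheel. I'll enlarge.

```bash
python3 - <<'E'
import cv2
a=cv2.imread("pics/top0.png")[170:290,210:370]; cv2.imwrite("pics/top0c.png",cv2.resize(a,None,fx=5,fy=5,interpolation=cv2.INTER_CUBIC))
a=cv2.imread("pics/side0.png")[185:305,260:420]; cv2.imwrite("pics/side0c.png",cv2.resize(a,None,fx=5,fy=5,interpolation=cv2.INTER_CUBIC))
E
```

```text
(no output)
```

View pics/top0c.png

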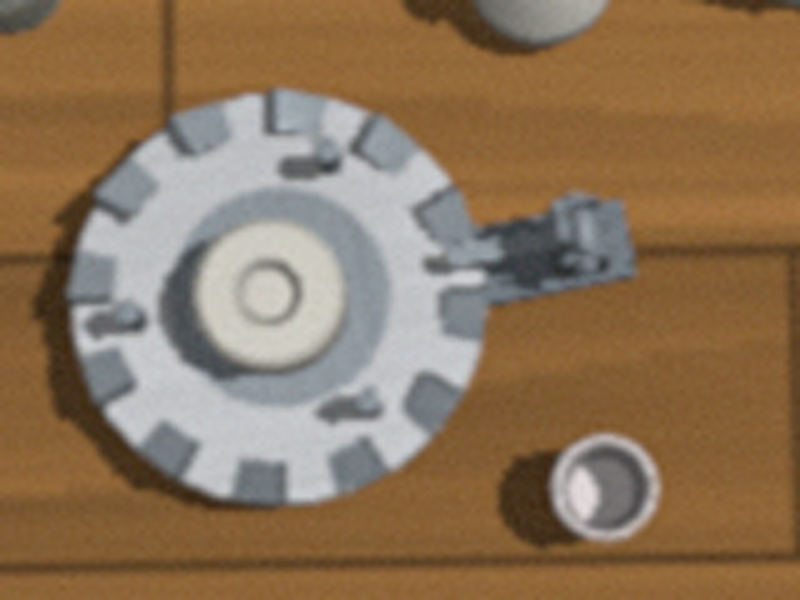

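View pics/side0c.png

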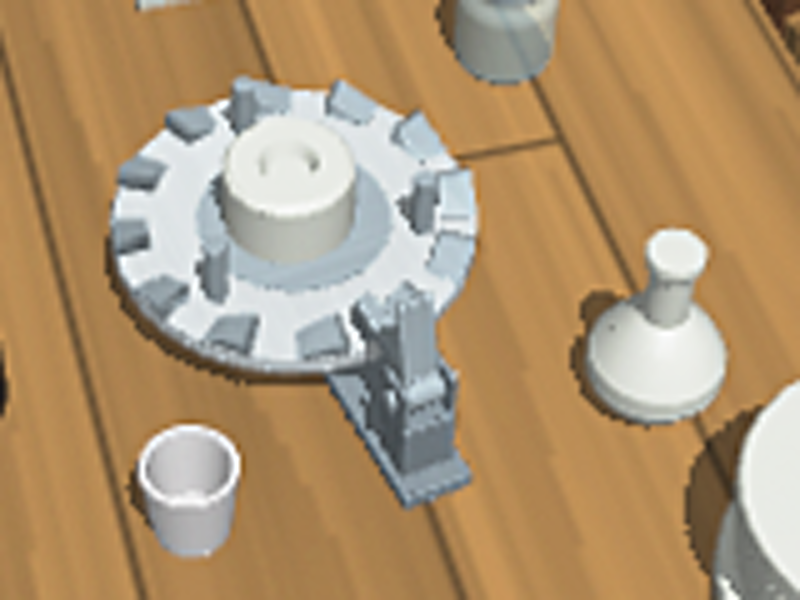

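```bash
cat > h.py <<'E'
import numpy as np, cv2
from plant import state, cams
def cam(n):
    c=cams.read_camera(n); return c
def proj(c,P):
    T=np.linalg.inv(c["world_from_camera"]); p=np.atleast_2d(P)@T[:3,:3].T+T[:3,3]; p=p*[1,-1,-1]
    K=np.array([[c["fx"],0,c["cx"]],[0,c["fy"],c["cy"]],[0,0,1]])
    return cv2.projectPoints(p,np.zeros(3),np.zeros(3),K,c["distortion"])[0][:,0]
def back(c,uv,z):
    K=np.array([[c["fx"],0,c["cx"]],[0,c["fy"],c["cy"]],[0,0,1]])
    n=cv2.undistortPoints(np.array(uv,float).reshape(-1,1,2),K,c["distortion"])[:,0]
    d=np.c_[n[:,0],-n[:,1],-np.ones(len(n))]@c["world_from_camera"][:3,:3].T
    o=c["world_from_camera"][:3,3]
    return o+d*((z-o[2])/d[:,2])[:,None]
E
cat > fit.py <<'E'
from h import *
from scipy.optimize import least_squares
t=cam("top"); s=cam("side")
cr=lambda u,v,x0,y0:(x0+u/5,y0+v/5)
T=lambda u,v:cr(u,v,210,170); S=lambda u,v:cr(u,v,260,185)
pt=[T(132,313),T(371,398),T(327,150)]   # peg0 (left=+y), then ccw
ps=[S(243,84),S(214,240),S(424,180)]
P=back(t,pt,.092); print("pegs top",P.round(4)); print("pegs side",back(s,ps,.092).round(4))
def pegs(x,y,a): 
    b=a+np.pi/2+np.arange(3)*2*np.pi/3   # stand +y dir
    return np.c_[x+.078*np.cos(b),y+.078*np.sin(b),np.full(3,.092)]
def r(q):
    m=pegs(*q); return np.r_[(proj(t,m)-pt).ravel(),(proj(s,m)-ps).ravel()]
f=least_squares(r,[.4,.12,0]); print(f.x,r(f.x).round(1))
x,y,a=f.x
def W(p,a=a): p=np.atleast_2d(p); return np.c_[x+np.cos(a)*p[:,0]-np.sin(a)*p[:,1],y+np.sin(a)*p[:,0]+np.cos(a)*p[:,1],p[:,2]]
for n,c,o in(("top",t,(210,170)),("side",s,(260,185))):
    im=cv2.resize(c["pixels"][o[1]:o[1]+120,o[0]:o[0]+160],None,fx=5,fy=5,interpolation=cv2.INTER_CUBIC)
    th=np.linspace(0,6.283,80); 
    for pts,col in((np.c_[.112*np.cos(th),.112*np.sin(th),0*th+.047],(0,255,0)),([[0,-.152,.131],[0.011,-.152,.131],[-.011,-.152,.131],[0,-.101,.073],[0,-.165,.068],[.022,-.195,0.0],[-.022,-.195,0.0]],(0,0,255))):
        for u,v in proj(c,W(pts)): cv2.circle(im,(int((u-o[0])*5),int((v-o[1])*5)),3,col,-1)
    cv2.imwrite(f"pics/{n}fit.png",im)
E
python3 fit.py
```

```text
pegs top [[0.5546 0.1702 0.092 ]
 [0.5084 0.0455 0.092 ]
 [0.6399 0.0677 0.092 ]]
pegs side [[0.5589 0.1716 0.092 ]
 [0.5114 0.0504 0.092 ]
 [0.6429 0.0656 0.092 ]]
[0.56911155 0.09480051 0.15898176] [-0.6 -0.8 -0.  -0.1  0.3 -0.8 -0.7  0.1 -0.6  1.4 -0.4 -0.3]
```

View pics/topfit.png

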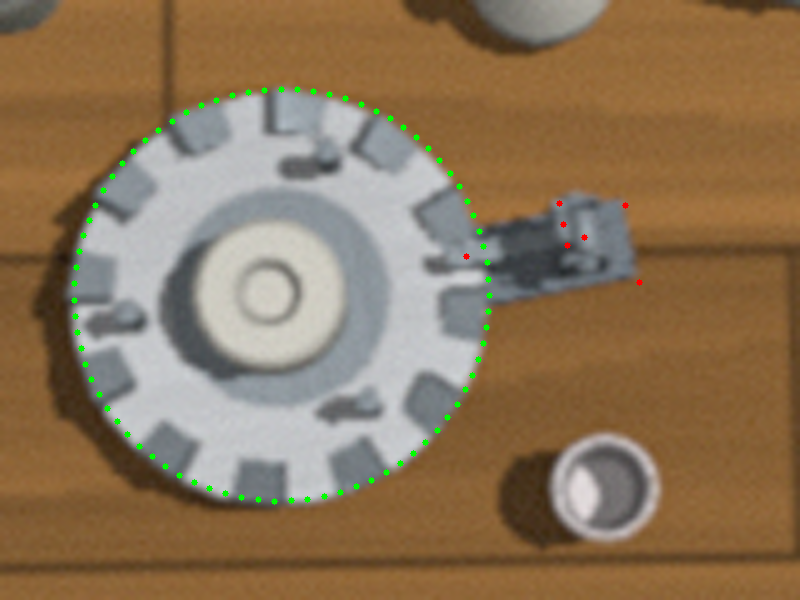

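View pics/sidefit.png

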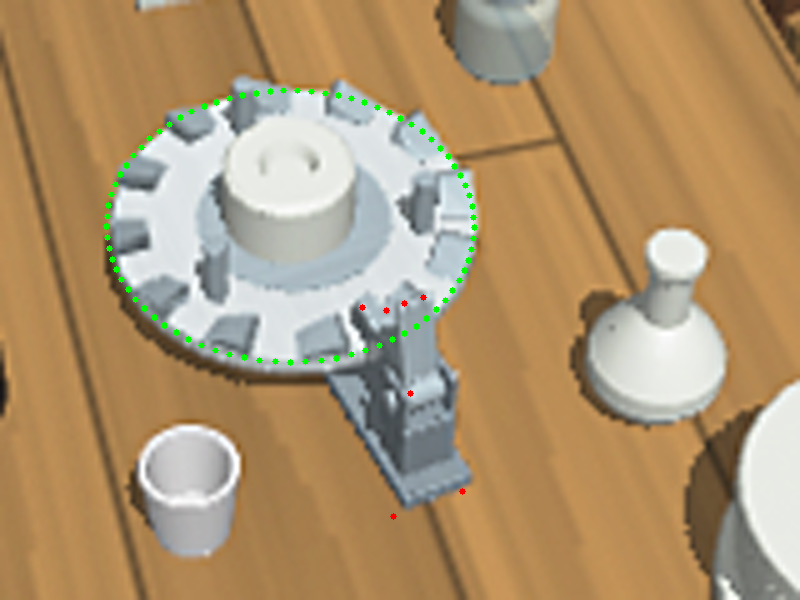

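```bash
python3 - <<'E'
import cv2
a=cv2.imread("pics/top0.png")[200:245,285:345]; a=cv2.resize(a,None,fx=12,fy=12,interpolation=cv2.INTER_CUBIC)
b=cv2.imread("pics/side0.png")[235:290,320:360]; b=cv2.resize(b,None,fx=10,fy=10,interpolation=cv2.INTER_CUBIC)
cv2.imwrite("pics/p1.png",a);cv2.imwrite("pics/p2.png",b)
E
```

```text
(no output)
```

View pics/p1.png

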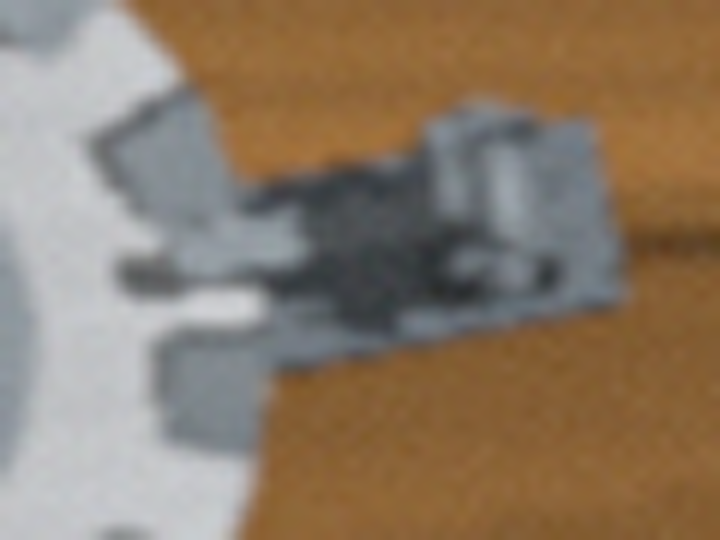

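View pics/p2.png

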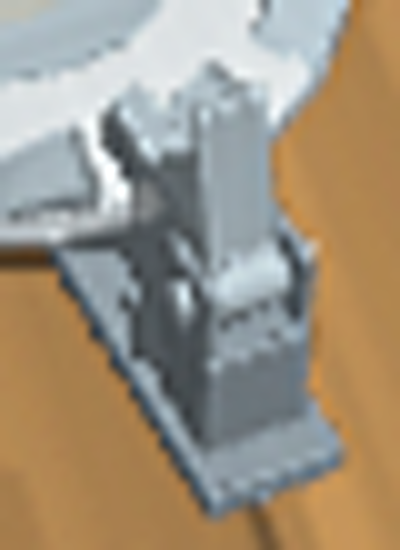

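Fit: the wheel axis is at (0.569, 0.095). The tab, nose and foot pixels sit about 1 px (≈3 mm) to the +x side of the model, so the stand's yaw is ≈0.175 and the wheel is at ≈-0.016. First I'll shut the fingers and turn the tool so that tool y matches stand +y.

```bash
python3 -m handwheel '0 0 0 -0.1; 0 0 0 -0.1; 0 0 0 -0.1; 0 0 0 -0.1; 0 0 0 -0.1; 0 0 0 -0.1; 0 0 0 0; 0 0 0 0' -1 20
cat > go.py <<'E'
import sys,numpy as np
from scipy.spatial.transform import Rotation as R
from plant import state
x0,y0,a=.5691,.0948,.175
def rel():
    s=state(); q=s["eef_rot"]; M=R.from_quat([q[1],q[2],q[3],q[0]]).as_matrix()
    p=s["tcp_pos"]; d=p[:2]-[x0,y0]; c,n=np.cos(a),np.sin(a)
    return s,M,np.array([c*d[0]+n*d[1],-n*d[0]+c*d[1],p[2]])
if __name__=="__main__":
    s,M,p=rel()
    print("t",round(s["t"],2),"stand mm",(p*1e3).round(1),"yaw(y axis)-stand y deg",round(np.degrees(np.arctan2(M[1,1],M[0,1])-np.pi/2-a),2),"tilt",M[2].round(4),"F",s["contact_force"].round(2),"w",round(s["width"],3))
    if len(sys.argv)>3:
        t=np.array([float(v) for v in sys.argv[1:4]])/1e3
        d=t-p; w=np.array([np.cos(a)*d[0]-np.sin(a)*d[1],np.sin(a)*d[0]+np.cos(a)*d[1],d[2]])
        print("tool shift cm",(M.T@w*100).round(2))
E
python3 go.py 0 -122 190
```

```text
t: 0.87
tcp_pos: [0.2374, 0.5235, 0.2029]
eef_rot: [-0.0, -0.086, 0.996, -0.0]
contact_force: [0.2, 0.5, 0.1]
width: 0.001
t 0.87 stand mm [-252.   479.9  202.9] yaw(y axis)-stand y deg -0.21 tilt [ 3.e-04 -3.e-04 -1.e+00] F [0.16 0.46 0.07] w 0.001
tool shift cm [-25.42 -60.1    1.3 ]
```

```bash
python3 -m handwheel '-1.4 -3.3 0 0;-1.4 -3.3 0 0;-1.4 -3.3 0 0;-1.4 -3.3 0 0;-1.4 -3.3 0 0;-1.4 -3.3 0 0;-1.4 -3.3 0 0;-1.4 -3.3 0 0;-1.4 -3.3 0 0;-1.4 -3.3 0 0;-1.4 -3.3 0 0;-1.4 -3.3 0 0;-1.4 -3.3 0 0;-1.4 -3.3 0 0;-1.4 -3.3 0 0;-1.4 -3.3 0 0;-1.4 -3.3 0 0;-1.4 -3.3 0 0;0 0 0 0;0 0 0 0'
python3 go.py 0 -122 150
python3 - <<'E'
from h import *
for n,o in(("top",(210,150)),("side",(250,165))):
    c=cam(n); im=c["pixels"][o[1]:o[1]+120,o[0]:o[0]+160]; cv2.imwrite(f"pics/{n}1.png",cv2.resize(im,None,fx=5,fy=5,interpolation=cv2.INTER_CUBIC))
E
```

```text
t: 2.53
tcp_pos: [0.5895, -0.0195, 0.2026]
eef_rot: [-0.0, -0.084, 0.996, 0.0]
contact_force: [-1.1, 0.8, -0.0]
width: 0.003
t 2.53 stand mm [ 2.000e-01 -1.161e+02  2.026e+02] yaw(y axis)-stand y deg -0.36 tilt [ 4.e-04  2.e-04 -1.e+00] F [-1.05  0.85 -0.03] w 0.003
tool shift cm [ 0.01 -0.59  5.26]
```

View pics/side1.png

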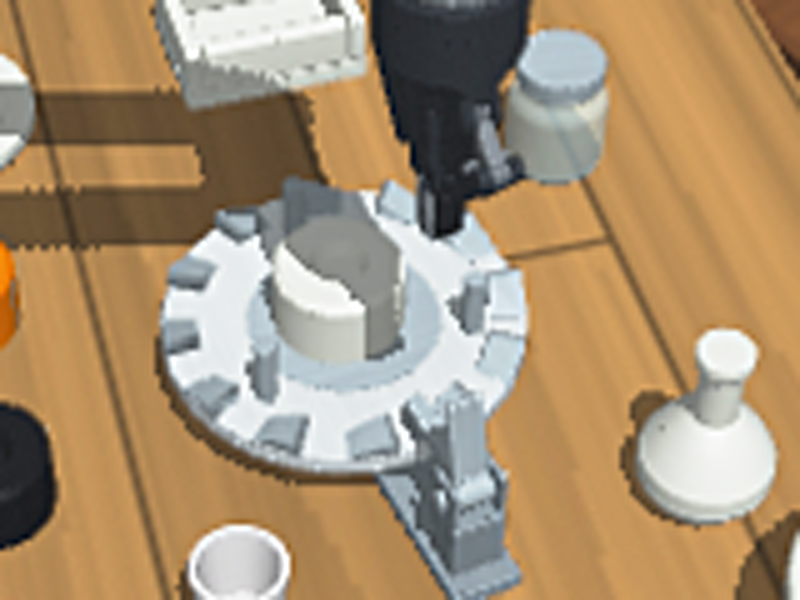

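The picture shows the shut tips high above the wheel's near side and the pawl free below them. Next is the descent beside the tab.

```bash
python3 -m handwheel '0 -0.2 2 0;0 -0.2 2 0;0 -0.1 2 0;0 0 1.5 0;0 0 1.5 0;0 0 0 0'
python3 go.py 0 -155 112
python3 - <<'E'
from h import *
for n,o in(("top",(230,150)),("side",(270,185))):
    c=cam(n); im=c["pixels"][o[1]:o[1]+120,o[0]:o[0]+160]; cv2.imwrite(f"pics/{n}2.png",cv2.resize(im,None,fx=5,fy=5,interpolation=cv2.INTER_CUBIC))
E
```

```text
t: 3.13
tcp_pos: [0.5859, -0.0206, 0.1102]
eef_rot: [-0.003, -0.088, 0.996, 0.001]
contact_force: [-0.8, 0.9, 0.4]
width: 0.005
t 3.13 stand mm [  -3.6 -116.5  110.2] yaw(y axis)-stand y deg 0.02 tilt [ 0.0065  0.0022 -1.    ] F [-0.75  0.9   0.4 ] w 0.005
tool shift cm [-0.35 -3.85 -0.19]
```

View pics/side2.png

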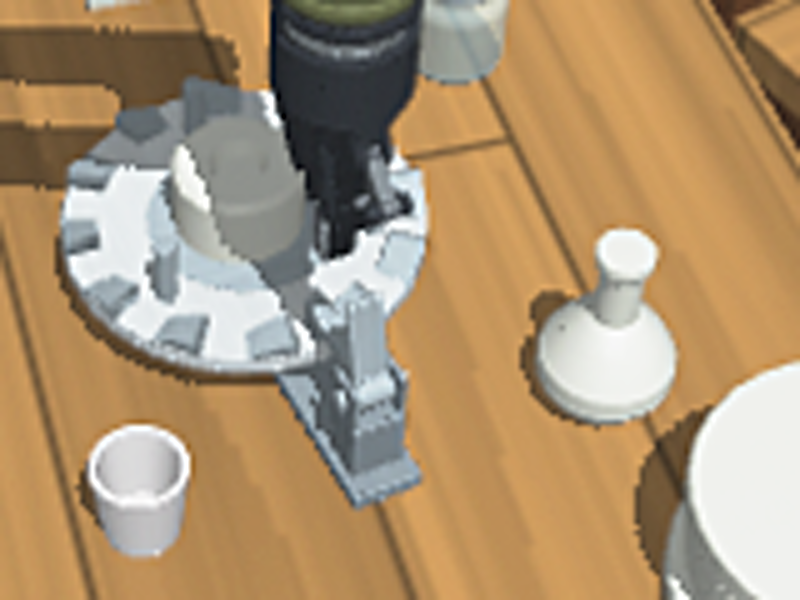

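View pics/top2.png

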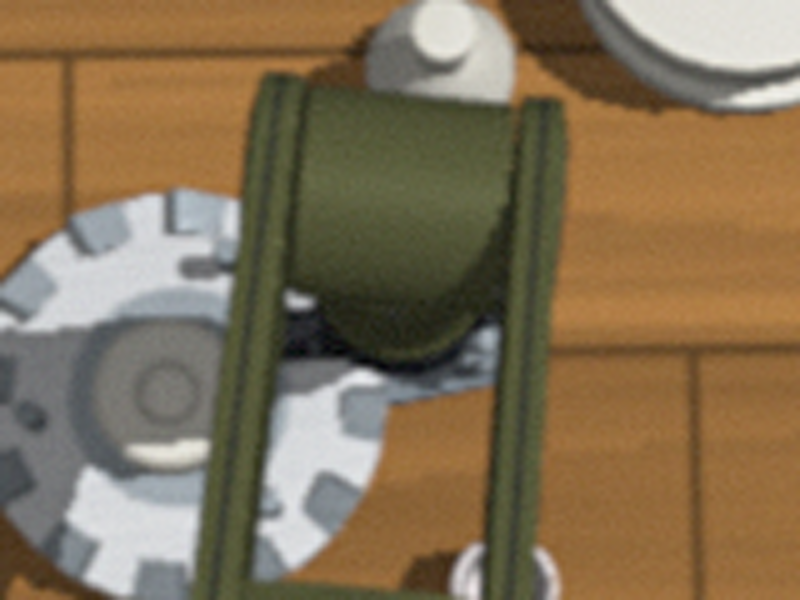

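The tip sits on the wheel side of the tab, clear of the mould, pegs and arm. Now push the tab outward.

```bash
python3 -m handwheel '-0.1 -0.8 0 0;-0.1 -0.8 0 0;-0.1 -0.4 0 0;0 0 0 0'; python3 go.py 0 -158 110
python3 -m handwheel '0 -0.4 0 0;0 -0.4 0 0;0 -0.4 0 0;0 0 0 0'; python3 go.py 0 -158 110
```

```text
t: 3.57
tcp_pos: [0.5973, -0.0432, 0.1142]
eef_rot: [0.001, -0.086, 0.996, -0.001]
contact_force: [0.5, -1.4, 0.5]
width: 0.002
t 3.57 stand mm [   3.8 -140.8  114.2] yaw(y axis)-stand y deg -0.12 tilt [-0.0024 -0.0012 -1.    ] F [ 0.51 -1.36  0.47] w 0.002
tool shift cm [ 0.38 -1.72  0.42]
t: 3.9
tcp_pos: [0.5982, -0.0545, 0.1131]
eef_rot: [0.0, -0.087, 0.996, -0.0]
contact_force: [0.1, 0.1, 0.4]
width: -0.0
t 3.9 stand mm [   2.7 -152.1  113.1] yaw(y axis)-stand y deg -0.09 tilt [-1.e-04 -4.e-04 -1.e+00] F [0.15 0.06 0.35] w -0.0
tool shift cm [ 0.27 -0.59  0.31]
```

```bash
python3 - <<'E'
from h import *
for n,o in(("side",(300,205)),):
    c=cam(n); im=c["pixels"][o[1]:o[1]+75,o[0]:o[0]+100]; cv2.imwrite(f"pics/{n}3.png",cv2.resize(im,None,fx=8,fy=8,interpolation=cv2.INTER_CUBIC))
    p=state()["tcp_pos"]; print((proj(c,p)-o)*8)
E
```

```text
[[338.50374291 354.94938163]]
```

View pics/side3.png

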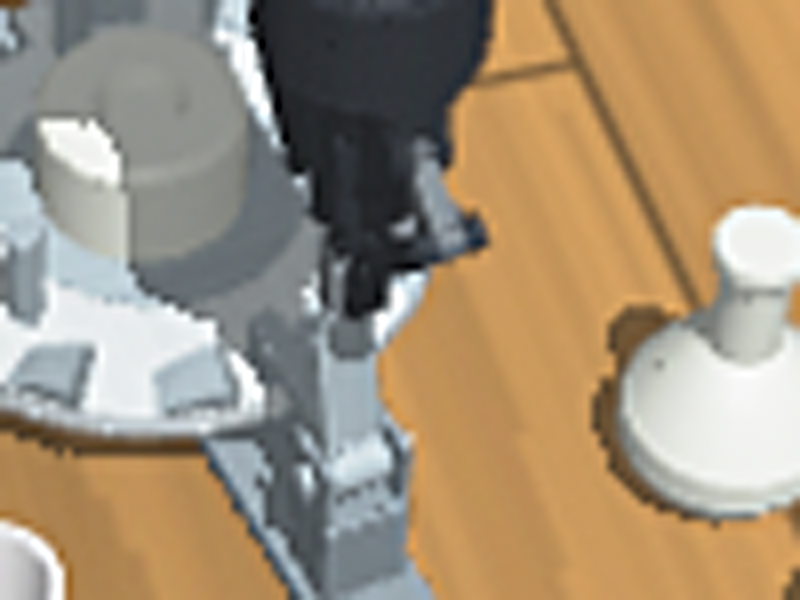

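The tip (≈(350,330) in the crop) is right behind the tab's top, at or near contact. I'll keep pushing in small steps.

```bash
python3 -m handwheel '0 -0.3 0.1 0;0 -0.3 0.1 0;0 0 0 0'; python3 go.py 0 -158 110
python3 -m handwheel '0 -0.3 0 0;0 -0.3 0 0;0 0 0 0'; python3 go.py 0 -168 110
python3 - <<'E'
from h import *
for n,o in(("side",(300,205)),):
    c=cam(n); im=c["pixels"][o[1]:o[1]+75,o[0]:o[0]+100]; cv2.imwrite(f"pics/{n}4.png",cv2.resize(im,None,fx=8,fy=8,interpolation=cv2.INTER_CUBIC))
E
```

```text
t: 4.2
tcp_pos: [0.599, -0.06, 0.1108]
eef_rot: [-0.0, -0.087, 0.996, -0.0]
contact_force: [0.0, -0.2, 0.9]
width: 0.002
t 4.2 stand mm [   2.5 -157.6  110.8] yaw(y axis)-stand y deg -0.05 tilt [ 4.e-04 -2.e-04 -1.e+00] F [ 0.05 -0.22  0.87] w 0.002
tool shift cm [ 0.25 -0.04  0.08]
t: 4.45
tcp_pos: [0.6004, -0.066, 0.1111]
eef_rot: [0.0, -0.087, 0.996, -0.0]
contact_force: [0.2, -0.4, 1.1]
width: 0.0
t 4.45 stand mm [   2.8 -163.8  111.1] yaw(y axis)-stand y deg -0.06 tilt [-3.e-04 -4.e-04 -1.e+00] F [ 0.24 -0.38  1.12] w 0.0
tool shift cm [ 0.28 -0.42  0.11]
```

View pics/side4.png

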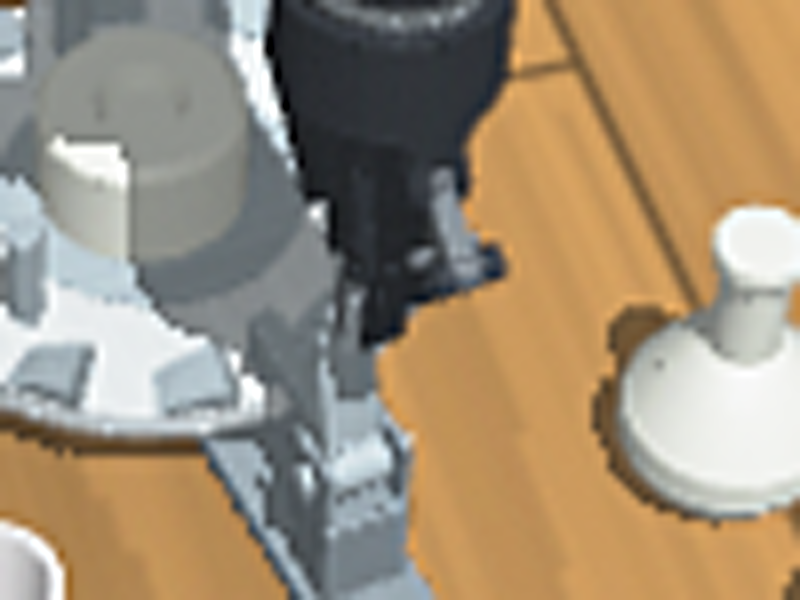

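```bash
cat > draw.py <<'E'
from h import *
import sys
from go import rel,x0,y0,a
n=sys.argv[1]; o=[int(sys.argv[2]),int(sys.argv[3])]; th=float(sys.argv[4]); out=sys.argv[5]
c=cam(n); im=cv2.resize(c["pixels"][o[1]:o[1]+75,o[0]:o[0]+100],None,fx=8,fy=8,interpolation=cv2.INTER_CUBIC)
def W(p): p=np.atleast_2d(p)/1e3; return np.c_[x0+np.cos(a)*p[:,0]-np.sin(a)*p[:,1],y0+np.sin(a)*p[:,0]+np.cos(a)*p[:,1],p[:,2]]
def line(P,col):
    q=((proj(c,W(np.array(P,float)))-o+.5)*8).astype(int); cv2.polylines(im,[q.reshape(-1,1,2)],False,col,1)
l=th-.2; e=np.array([-np.sin(l),np.cos(l)]); f=np.array([np.cos(l),np.sin(l)])  # y,z
for s in(-2.5,2.5):
    b=np.array([-165,68])+f*s; t1=b+e*64.3; b=b+e*14
    line([[-11,*b],[-11,*t1],[11,*t1],[11,*b],[-11,*b]],(0,0,255))
n_=np.array([-165+64*np.cos(th)-5*np.sin(th),68+64*np.sin(th)+5*np.cos(th)])
line([[-6,*n_],[6,*n_],[6,-165,73],[-6,-165,73],[-6,*n_]],(0,255,0))
s,M,p=rel(); p=p*1e3; print(p)
for z in(0,40): line([[p[0]+i*11,p[1]+j*14,p[2]+z] for i,j in((-1,-1),(1,-1),(1,1),(-1,1),(-1,-1))],(255,0,255))
cv2.imwrite(out,im)
E
python3 draw.py side 300 205 0 pics/d1.png; python3 draw.py top 270 180 0.0 pics/d1t.png
```

```text
[   2.67999259 -163.32249954  111.11748359]
[   2.65272921 -163.16056095  111.12819691]
```

View pics/d1.png

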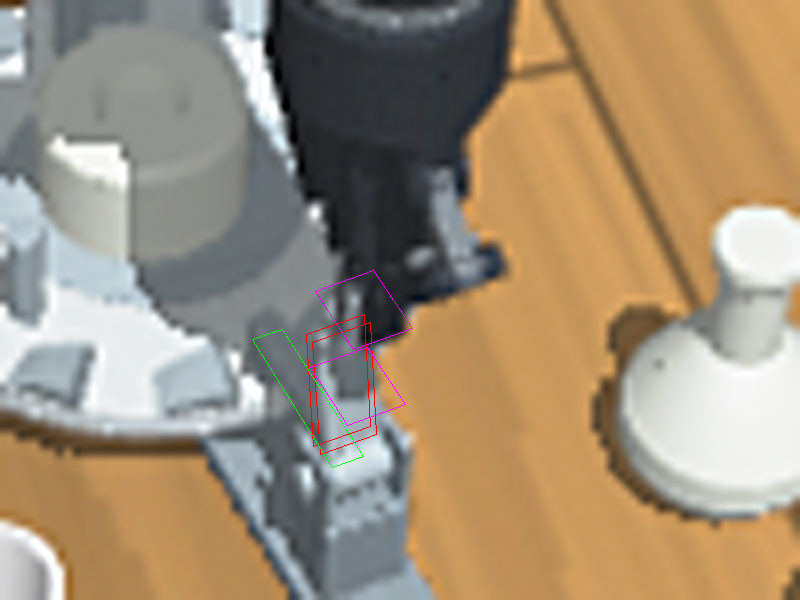

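```bash
python3 - <<'E'
from h import *
a=cv2.imread("pics/side0.png"); b=cam("side")["pixels"]; cv2.imwrite("pics/side_now.png",b)
f=lambda i:cv2.resize(i[225:275,325:365],None,fx=10,fy=10,interpolation=cv2.INTER_NEAREST)
cv2.imwrite("pics/cmp.png",np.hstack([f(a),f(b)]))
E
```

```text
(no output)
```

View pics/cmp.png

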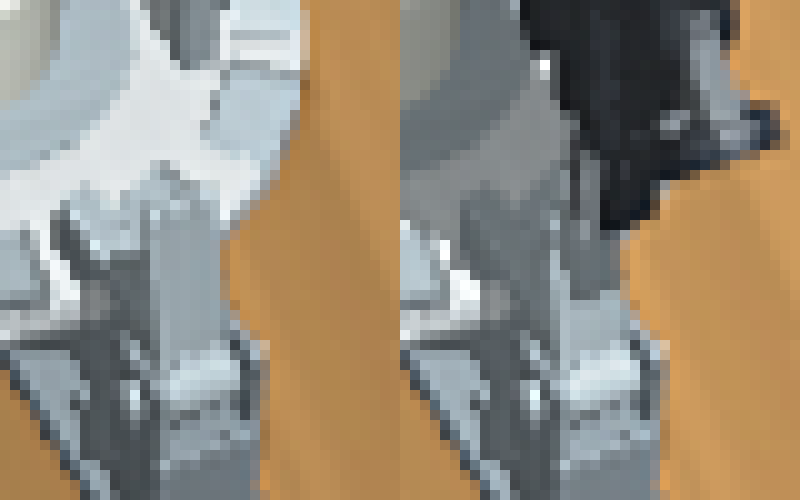

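View pics/d1t.png

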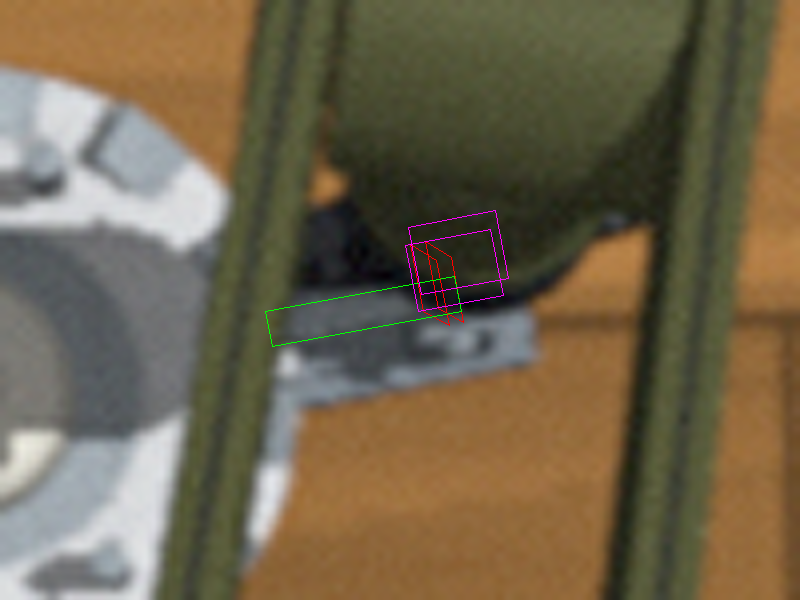

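```bash
python3 - <<'E'
from h import *
c=cam("side");print(proj(c,[.5859,-.0206,.1102]),proj(c,state()["tcp_pos"]))
print("tab side",back(c,[(342.8,243.2),(340,246),(347,244.5)],.131),"top",back(cam("top"),[(322.7,213.75)],.131))
E
cat > crop2.py <<'E'
E
python3 - <<'E'
import cv2
a=cv2.imread("pics/side2.png")[200:320,260:420]; cv2.imwrite("pics/side2z.png",cv2.resize(a,None,fx=5,fy=5,interpolation=cv2.INTER_NEAREST))
E
```

```text
[[334.59770797 241.94644749]] [[344.16443878 252.73026664]]
tab side [[ 0.60060673 -0.04767615  0.131     ]
 [ 0.59037563 -0.05533284  0.131     ]
 [ 0.61029255 -0.05500722  0.131     ]] top [[ 0.59631421 -0.05540881  0.131     ]]
```

View pics/side2z.png

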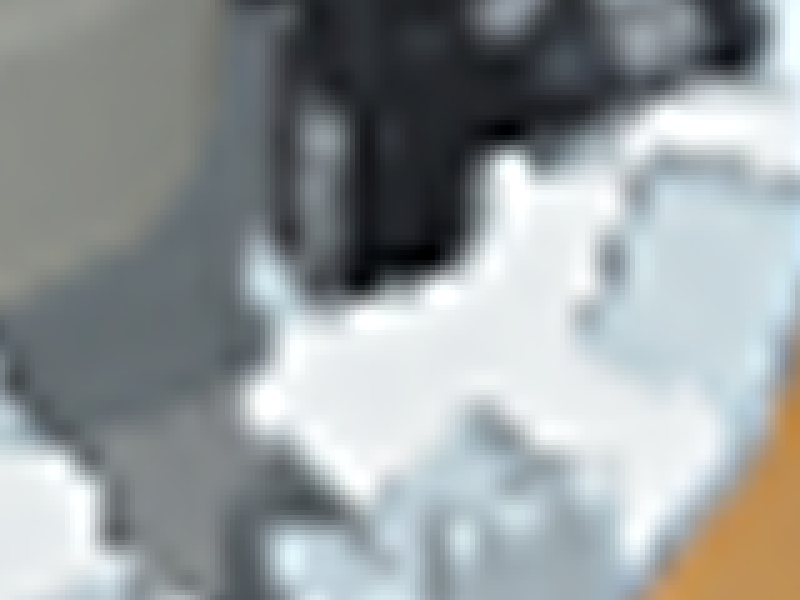

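```bash
python3 - <<'E'
from h import *
c=cam("side");t=cam("top")
print(proj(c,[[.5895,-.0195,.2026],[.237,.523,.202]]), proj(t,[[.237,.523,.202]]))
a=cv2.imread("pics/top0.png")[340:415,30:130]; b=cv2.imread("pics/side0.png")[60:135,130:230]
f=lambda i:cv2.resize(i,None,fx=6,fy=6,interpolation=cv2.INTER_CUBIC)
cv2.imwrite("pics/g0.png",np.vstack([f(a),f(b)])[:600*2])
cv2.imwrite("pics/g1.png",cv2.resize(cv2.imread("pics/side1.png")[0:300,320:720],None,fx=2,fy=2))
E
```

```text
[[336.8838959  218.4509025 ]
 [187.39305628 122.85077894]] [[ 78.61236236 364.34968398]]
```

View pics/g0.png

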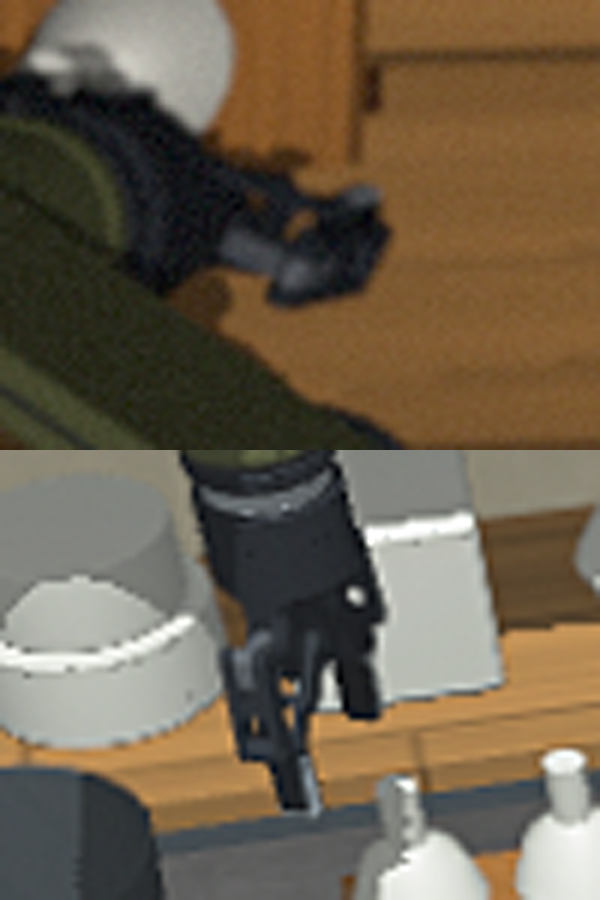

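View pics/g1.png

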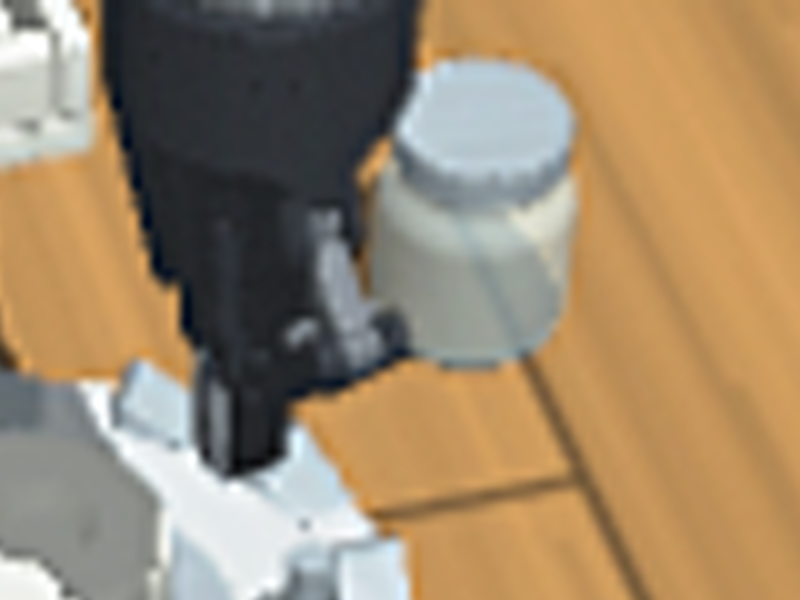

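```bash
python3 - <<'E'
from h import *
c=cam("side")
for p in([.5895,-.0195,.2026],[.5859,-.0206,.1102],state()["tcp_pos"]):
    p=np.array(p)
    for d in([0,0,0],[0,0,.01],[0,0,.02],[0,.01,0],[0,.02,0],[.01,0,0]): print(d,proj(c,p+d)[0].round(1))
print(back(c,[(338,211.5)],.2026),back(c,[(337.2,236.3)],.1102))
E
```

```text
[0, 0, 0] [336.9 218.5]
[0, 0, 0.01] [337.  215.8]
[0, 0, 0.02] [337.2 213.1]
[0, 0.01, 0] [335.8 215.8]
[0, 0.02, 0] [334.8 213.2]
[0.01, 0, 0] [340.5 217.8]
[0, 0, 0] [334.6 241.9]
[0, 0, 0.01] [334.7 239.6]
[0, 0, 0.02] [334.8 237.2]
[0, 0.01, 0] [333.6 239.3]
[0, 0.02, 0] [332.6 236.7]
[0.01, 0, 0] [338.  241.3]
[0, 0, 0] [344.2 252.7]
[0, 0, 0.01] [344.3 250.4]
[0, 0, 0.02] [344.5 248. ]
[0, 0.01, 0] [343.1 250. ]
[0, 0.02, 0] [342.1 247.3]
[0.01, 0, 0] [347.7 252. ]
[[0.59964539 0.00446572 0.2026    ]] [[ 0.59885602 -0.00223797  0.1102    ]]
```

Comparing crops: the pawl hasn't moved, and the black tip covers the tab's top right corner at (346,247), so it is in front of or above the tab. The projected TCP falls about 5–7 px lower than the visible tip in all three pictures. The real fingertip is therefore about 22 mm higher than the reported TCP, and I skimmed over the tab. I'll back off, go lower and check in the picture.

```bash
python3 -m handwheel '0 0 -0.6 0;0.2 1.5 0 0;0.2 1.5 0 0;0.1 1.7 0 0;0 0 0 0;0 0 1.5 0;0 0 1.3 0;0 0 0 0;0 0 0 0'; python3 draw.py side 300 190 0 pics/d2.png; python3 go.py 0 -150 86
```

```text
t: 5.65
tcp_pos: [0.586, -0.0192, 0.0886]
eef_rot: [-0.001, -0.087, 0.996, 0.0]
contact_force: [1.3, 0.1, -0.1]
width: -0.001
[  -2.42718315 -115.6857633    89.27098896]
t 5.7 stand mm [  -2.4 -115.7   89.3] yaw(y axis)-stand y deg -0.02 tilt [ 4.e-04  1.e-04 -1.e+00] F [ 0.04  0.26 -0.33] w 0.002
tool shift cm [-0.24 -3.43  0.33]
```

View pics/d2.png

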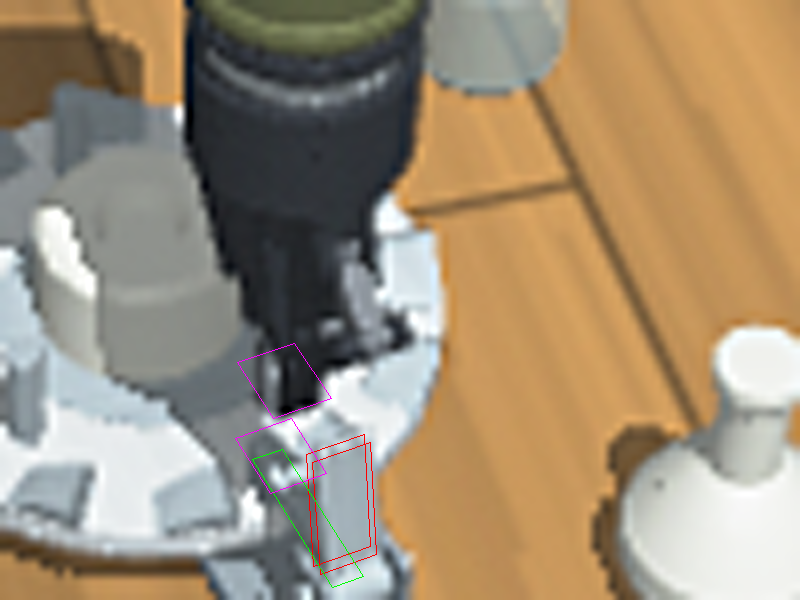

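The tip bottom (337,241) is now clearly behind the tab's top edge (344,244), which puts the real tip at z≈0.108. Push outward again.

```bash
python3 -m handwheel '0 -0.8 0 0;0 -0.8 0 0;0 -0.4 0 0;0 0 0 0'; python3 go.py 
python3 -m handwheel '0 -0.4 0 0;0 -0.4 0 0;0 -0.2 0 0;0 0 0 0'; python3 go.py; python3 draw.py side 300 190 0 pics/d3.png
```

```text
t: 6.03
tcp_pos: [0.5914, -0.0408, 0.0899]
eef_rot: [0.001, -0.086, 0.996, -0.0]
contact_force: [0.2, -0.1, -0.5]
width: -0.0
t 6.03 stand mm [  -1.7 -137.4   89.9] yaw(y axis)-stand y deg -0.13 tilt [-1.6e-03 -3.0e-04 -1.0e+00] F [ 0.2  -0.1  -0.47] w -0.0
t: 6.37
tcp_pos: [0.5924, -0.0501, 0.0892]
eef_rot: [0.0, -0.087, 0.996, -0.0]
contact_force: [0.1, 0.6, 0.7]
width: 0.0
t 6.37 stand mm [  -2.3 -146.8   89.2] yaw(y axis)-stand y deg -0.07 tilt [-2.e-04 -4.e-04 -1.e+00] F [0.06 0.59 0.67] w 0.0
[  -2.37957011 -146.74857315   89.04712911]
```

View pics/d3.png

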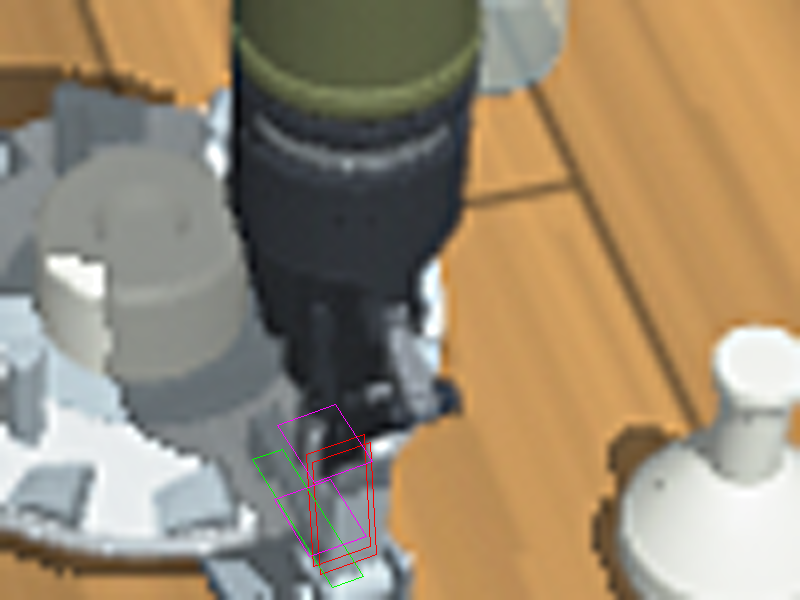

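```bash
python3 -m handwheel '0 -0.4 0 0;0 -0.4 0 0;0 0 0 0'; python3 go.py 
python3 -m handwheel '0 -0.4 0 0;0 -0.2 0 0;0 0 0 0'; python3 go.py; python3 - <<'E'
from h import *
a=cv2.imread("pics/side0.png"); b=cam("side")["pixels"]
f=lambda i:cv2.resize(i[225:275,325:365],None,fx=10,fy=10,interpolation=cv2.INTER_NEAREST)
cv2.imwrite("pics/cmp2.png",np.hstack([f(a),f(b)]))
E
```

```text
t: 6.67
tcp_pos: [0.5936, -0.0579, 0.0887]
eef_rot: [-0.0, -0.087, 0.996, -0.0]
contact_force: [2.0, 1.2, -0.7]
width: -0.001
t 6.67 stand mm [  -2.5 -154.7   88.7] yaw(y axis)-stand y deg -0.06 tilt [ 4.e-04 -1.e-04 -1.e+00] F [ 1.95  1.18 -0.73] w -0.001
t: 6.92
tcp_pos: [0.5943, -0.0637, 0.0887]
eef_rot: [-0.0, -0.087, 0.996, -0.0]
contact_force: [0.7, 1.4, 0.1]
width: -0.002
t 6.92 stand mm [  -2.8 -160.5   88.7] yaw(y axis)-stand y deg -0.06 tilt [ 1.e-03  1.e-04 -1.e+00] F [0.73 1.4  0.07] w -0.002
```

View pics/cmp2.png

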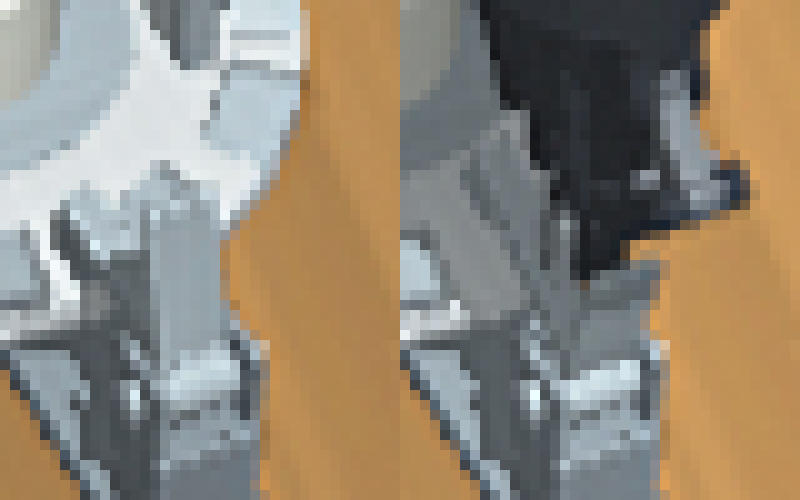

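The pawl has tipped: the tab top fell from v≈243 to 252 and the nose rose to about (335,238). Now to estimate the angle.

```bash
python3 - <<'E'
from h import *
from go import x0,y0,a
c=cam("side")
def W(p): p=np.atleast_2d(p)/1e3; return np.c_[x0+np.cos(a)*p[:,0]-np.sin(a)*p[:,1],y0+np.sin(a)*p[:,0]+np.cos(a)*p[:,1],p[:,2]]
for th in(0,.2,.3,.4,.5,.6,.7,.8):
    l=th-.2
    print(th,proj(c,W([[0,-165+64*np.cos(th)-5*np.sin(th),68+64*np.sin(th)+5*np.cos(th)],[0,-165-64.3*np.sin(l),68+64.3*np.cos(l)]])).round(1).tolist())
E
```

```text
0 [[332.9, 246.3], [341.8, 245.6]]
0.2 [[333.4, 244.0], [344.0, 248.5]]
0.3 [[333.8, 243.1], [345.1, 250.3]]
0.4 [[334.2, 242.4], [346.1, 252.2]]
0.5 [[334.8, 241.9], [347.2, 254.2]]
0.6 [[335.5, 241.6], [348.2, 256.3]]
0.7 [[336.2, 241.5], [349.1, 258.5]]
0.8 [[337.0, 241.7], [350.0, 260.8]]
```

That gives θ≈0.5, well clear. Now up, across the mould with clearance, to the +x side of peg0 (opposite the pawl).

```bash
python3 -m handwheel '0 0.3 -1.5 0;0 0 -2 0;0 0 -2 0;-0.4 3.4 0 0;-0.4 3.4 0 0;-0.4 3.4 0 0;-0.4 3.4 0 0;-0.4 3.4 0 0;-0.4 3.4 0 0;-0.3 3.2 0 0;0 0 0 0;0 0 0 0'; python3 go.py 24 78 53
python3 - <<'E'
from h import *
c=cam("side"); b=c["pixels"][170:290,270:430]; cv2.imwrite("pics/s5.png",cv2.resize(b,None,fx=5,fy=5,interpolation=cv2.INTER_CUBIC))
c=cam("top"); b=c["pixels"][170:290,210:370]; cv2.imwrite("pics/t5.png",cv2.resize(b,None,fx=5,fy=5,interpolation=cv2.INTER_CUBIC))
E
```

```text
t: 8.02
tcp_pos: [0.58, 0.178, 0.1443]
eef_rot: [0.001, -0.089, 0.996, -0.001]
contact_force: [-1.6, -0.4, -0.8]
width: 0.001
t 8.02 stand mm [ 25.2  80.1 144.3] yaw(y axis)-stand y deg 0.16 tilt [-0.001  -0.0011 -1.    ] F [-1.59 -0.36 -0.82] w 0.001
tool shift cm [ 0.13 -0.2   9.13]
```

View pics/s5.png

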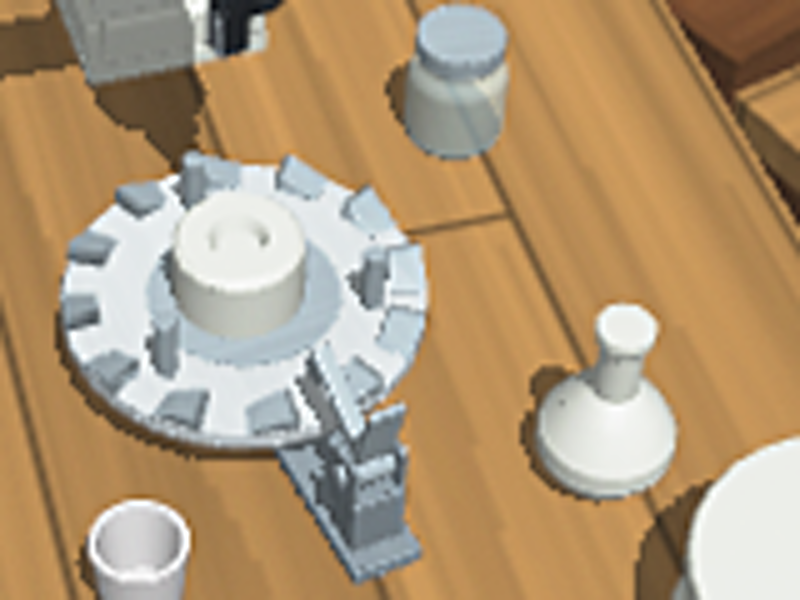

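View pics/t5.png

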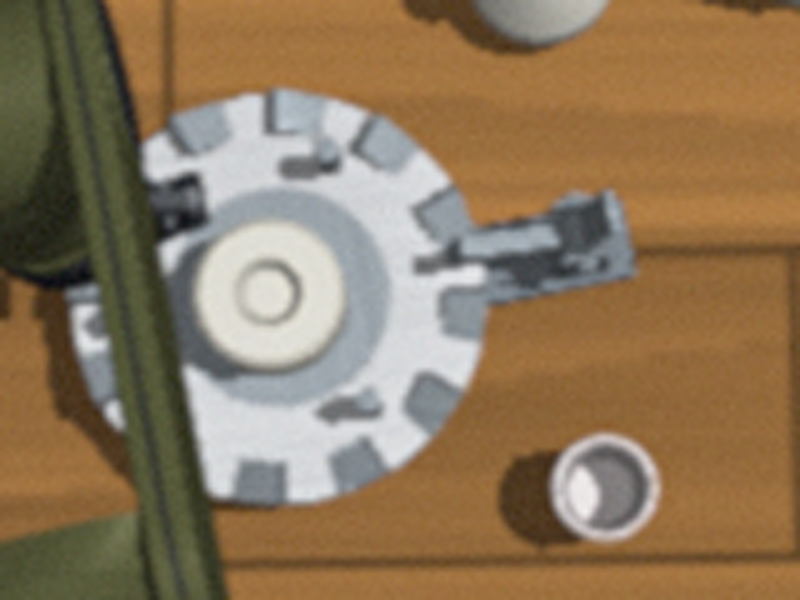

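The pawl is up and the wheel, mould and bystanders are unchanged. Descend beside peg0 and check the clearance.

```bash
python3 -m handwheel '0 -0.1 2 0;0 -0.1 2 0;0 0 2 0;0 0 1 0;0 0 0 0;0 0 0 0'; python3 go.py 24 78 53
python3 - <<'E'
from h import *
c=cam("side"); b=c["pixels"][150:250,260:380]; cv2.imwrite("pics/s6.png",cv2.resize(b,None,fx=6,fy=6,interpolation=cv2.INTER_CUBIC))
p=state()["tcp_pos"]; print((proj(c,[p,p+[0.003,0,.019]])-[260,150])*6)
E
```

```text
t: 8.62
tcp_pos: [0.5802, 0.1736, 0.0739]
eef_rot: [-0.001, -0.086, 0.996, -0.0]
contact_force: [1.3, 0.9, -0.1]
width: 0.001
t 8.62 stand mm [24.6 75.6 73.9] yaw(y axis)-stand y deg -0.13 tilt [ 1.2e-03 -3.0e-04 -1.0e+00] F [ 1.29  0.92 -0.14] w 0.001
tool shift cm [0.06 0.24 2.09]
[[332.21084475 324.0302551 ]
 [337.81699117 296.54478107]]
```

View pics/s6.png

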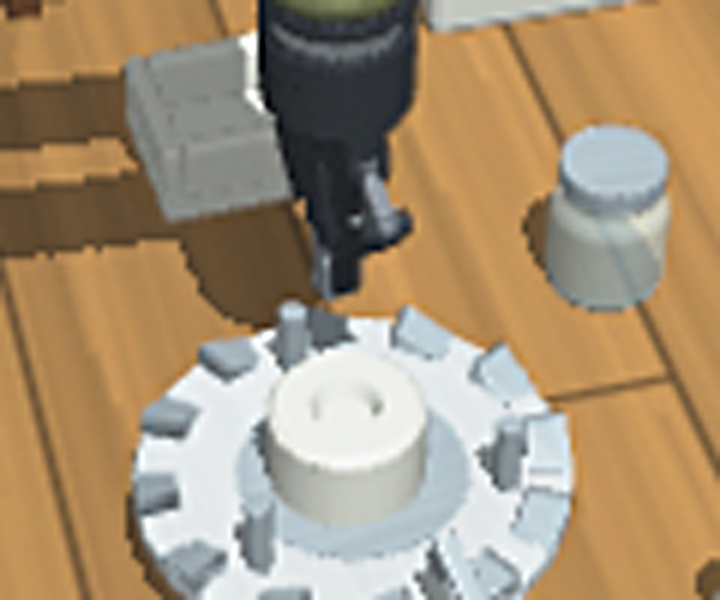

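The tip bottom at crop (340,292) matches reading +20 mm z and +3 mm x. Go down 2.1 cm more, then push along tool +x.

```bash
python3 -m handwheel '0 0.1 1.2 0;0 0.1 1.1 0;0 0 0 0;0 0 0 0'; python3 go.py 24 78 53
python3 - <<'E'
from h import *
c=cam("side"); b=c["pixels"][150:250,260:380]; cv2.imwrite("pics/s7.png",cv2.resize(b,None,fx=6,fy=6,interpolation=cv2.INTER_CUBIC))
E
```

```text
t: 9.0
tcp_pos: [0.5796, 0.1766, 0.0511]
eef_rot: [-0.0, -0.087, 0.996, -0.0]
contact_force: [0.1, -0.4, -1.2]
width: 0.001
t 9.0 stand mm [24.6 78.8 51.1] yaw(y axis)-stand y deg -0.04 tilt [ 7.e-04 -1.e-04 -1.e+00] F [ 0.07 -0.35 -1.2 ] w 0.001
tool shift cm [ 0.06 -0.08 -0.19]
```

View pics/s7.png

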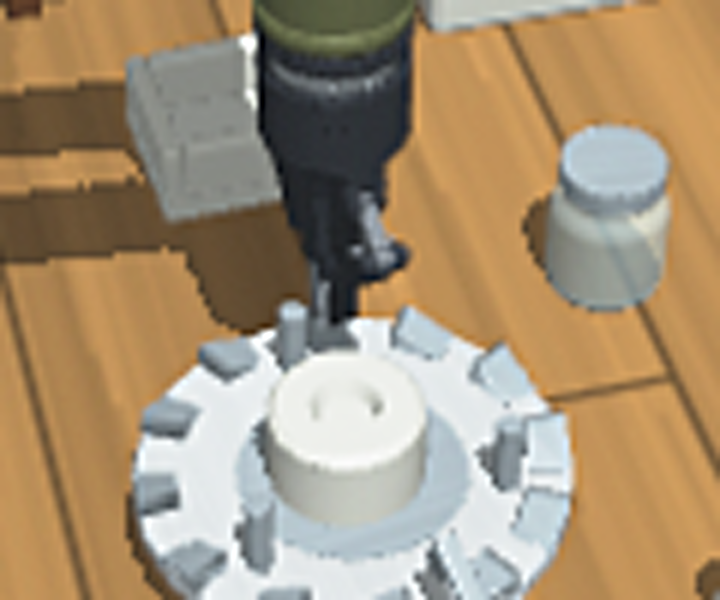

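The fingertip is beside peg0 with a gap of about 4 mm at (311,208). Push.

```bash
python3 -m handwheel '0.5 0 0 0;0.5 0 0 0;0.5 0 0 0;0.5 -0.1 0 0;0.5 -0.1 0 0;0.5 -0.2 0 0;0.5 -0.2 0 0;0 0 0 0;0 0 0 0'; python3 go.py -19 70 51
cat > wh.py <<'E'
from h import *
import sys
for n,o in(("side",(260,150)),("top",(210,170))):
    c=cam(n); b=c["pixels"][o[1]:o[1]+120,o[0]:o[0]+160]; cv2.imwrite(f"pics/{n}_{sys.argv[1]}.png",cv2.resize(b,None,fx=5,fy=5,interpolation=cv2.INTER_CUBIC))
E
python3 wh.py a
```

```text
t: 9.8
tcp_pos: [0.5446, 0.1638, 0.0507]
eef_rot: [-0.001, -0.087, 0.996, -0.0]
contact_force: [0.7, 0.2, -0.6]
width: -0.001
t 9.8 stand mm [-12.1  72.3  50.7] yaw(y axis)-stand y deg -0.05 tilt [ 3.e-03 -7.e-04 -1.e+00] F [ 0.68  0.19 -0.56] w -0.001
tool shift cm [ 0.69 -0.23 -0.03]
```

View pics/side_a.png

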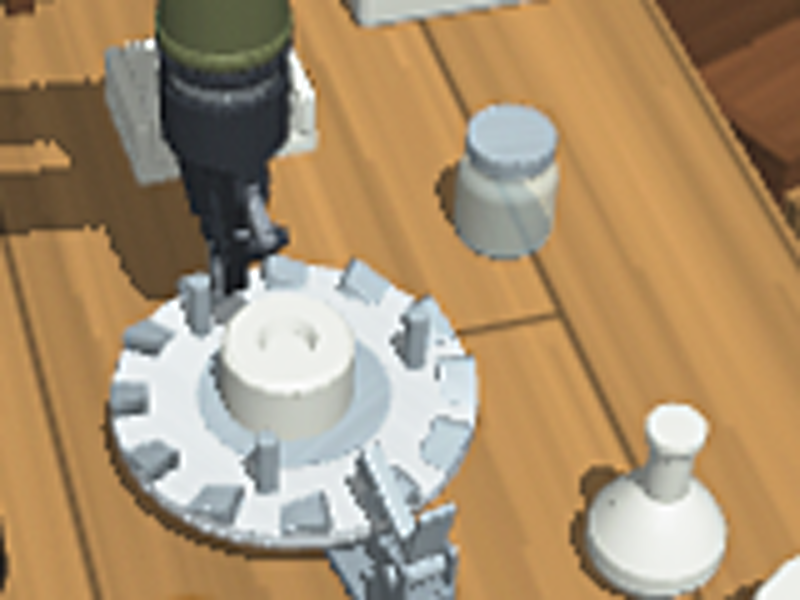

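View pics/top_a.png

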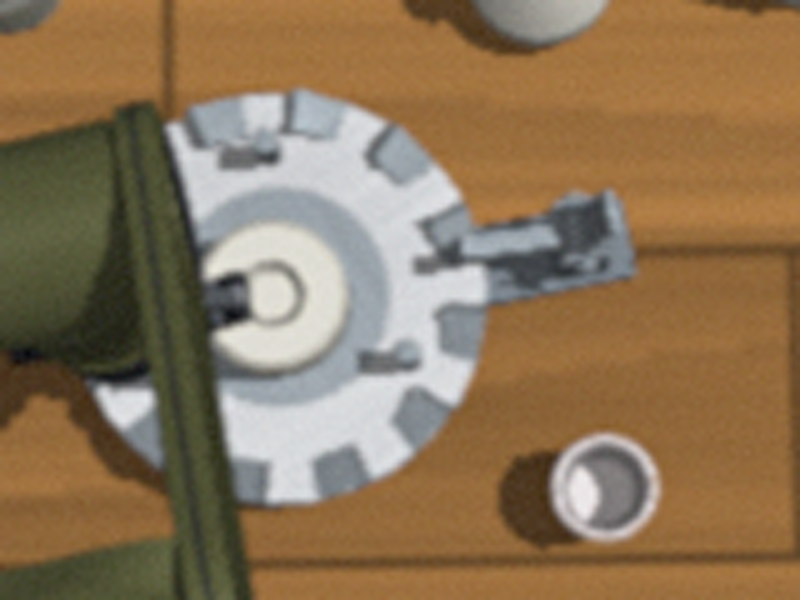

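```bash
cat > ang.py <<'E'
from h import *
import sys
from go import x0,y0,a
def run(n,o,pts,names):
    P=back(cam(n),[(o[0]+u/5,o[1]+v/5) for u,v in pts],.092)
    for p,k in zip(P,names):
        b=np.arctan2(p[1]-y0,p[0]-x0)-a-np.pi/2-k*2*np.pi/3
        print(n,k,round((b+np.pi)%(2*np.pi)-np.pi,3),"r",round(np.hypot(p[0]-x0,p[1]-y0)*1e3,1))
E
python3 - <<'E'
from ang import *
run("top",(210,170),[(132,313),(371,398),(327,150)],[0,1,2])
run("side",(260,185),[(243,84),(214,240),(424,180)],[0,1,2])
print()
run("top",(210,170),[(408,350),(265,142)],[1,2])
run("side",(260,150),[(195,280),(265,438),(416,306)],[0,1,2])
E
```

```text
top 0 0.015 r 76.8
top 1 -0.016 r 78.2
top 2 -0.017 r 75.8
side 0 -0.042 r 77.5
side 1 -0.042 r 72.8
side 2 -0.029 r 79.4

top 1 0.394 r 77.6
top 2 0.421 r 75.6
side 0 0.401 r 79.0
side 1 0.42 r 76.7
side 2 0.484 r 81.8
```

The wheel is now at ≈0.42 and needs ≈0.10 more, which is 7 mm. That agrees with the geometry.

```bash
python3 -m handwheel '0.4 -0.1 0 0;0.3 -0.1 0 0;0 0 0 0;0 0 0 0'; python3 go.py -19 70 51
python3 -m handwheel '-0.5 0 0 0;-0.5 0 0 0;0 0 -3 0;0 0 -3 0;0 0 -3 0;0 0 0 0;0 0 0 0'; python3 go.py 0 -103 120
python3 wh.py b
```

```text
t: 10.43
tcp_pos: [0.5395, 0.1613, 0.0511]
eef_rot: [-0.0, -0.087, 0.996, -0.0]
contact_force: [0.8, -0.7, 0.5]
width: -0.002
t 10.43 stand mm [-17.5  70.6  51.1] yaw(y axis)-stand y deg -0.04 tilt [ 4.e-04 -3.e-04 -1.e+00] F [ 0.82 -0.69  0.47] w -0.002
tool shift cm [ 0.15 -0.06  0.01]
t: 11.02
tcp_pos: [0.5518, 0.1639, 0.1434]
eef_rot: [0.003, -0.087, 0.996, 0.0]
contact_force: [-0.4, 0.7, -0.1]
width: 0.004
t 11.02 stand mm [ -5.   71.  143.4] yaw(y axis)-stand y deg -0.04 tilt [-5.1e-03  3.0e-04 -1.0e+00] F [-0.45  0.73 -0.06] w 0.004
tool shift cm [ -0.5  -17.4    2.33]
```

View pics/side_b.png

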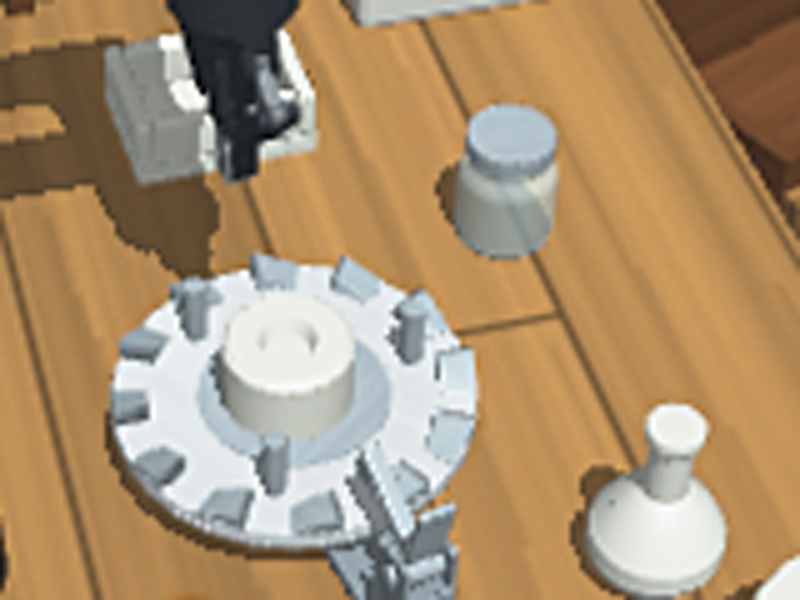

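View pics/top_b.png

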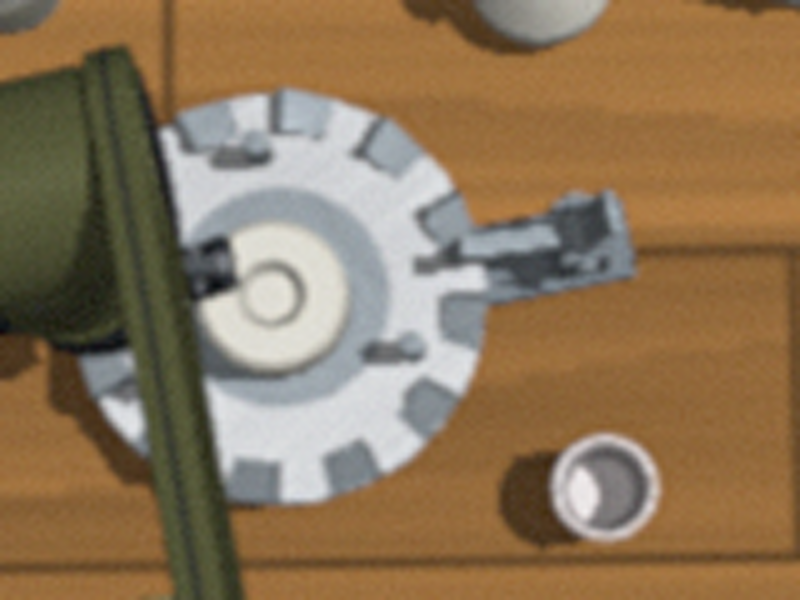

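```bash
cat > polar.py <<'E'
from h import *
from go import x0,y0,a
def polar(c,img,z=.059):
    th=a+np.arange(0,2*np.pi,.004); rr=np.linspace(.092,.110,10)
    P=np.array([[x0+r*np.cos(t),y0+r*np.sin(t),z] for r in rr for t in th])
    uv=proj(c,P).astype(np.float32).reshape(len(rr),len(th),2)
    g=cv2.cvtColor(img,cv2.COLOR_BGR2GRAY)
    return cv2.remap(g,uv[...,0],uv[...,1],cv2.INTER_CUBIC).astype(float).mean(0)
def shift(n,lo,hi,img=None):   # stand angles deg window
    c=cam(n); A=polar(c,cv2.imread(f"pics/{n}0.png")); B=polar(c,c["pixels"] if img is None else img)
    N=len(A); idx=np.array([i for i in range(N) if lo<=np.degrees(i*.004)<=hi])
    # one-notch-periodic: compare B(th) with A(th - d), d small (mod pitch)
    best=[(np.corrcoef(A[(idx-k)%N],B[idx])[0,1],round(k*.004,3)) for k in range(-50,51)]
    return sorted(best)[-2:]
if __name__=="__main__":
    for w in((290,390),(200,255),(300,345),(345,400)): print("top",w,shift("top",*w))
    for w in((290,345),(200,255)): print("side",w,shift("side",*w))
E
python3 polar.py
```

```text
top (290, 390) [(np.float64(0.9892464203476923), -0.036), (np.float64(0.9923271990891226), -0.032)]
top (200, 255) [(np.float64(0.9954739165306844), -0.032), (np.float64(0.9963472281879113), -0.036)]
top (300, 345) [(np.float64(0.9915813421633084), -0.04), (np.float64(0.9955709701107335), -0.036)]
top (345, 400) [(np.float64(0.9955392607151119), -0.028), (np.float64(0.9970315427581748), -0.032)]
side (290, 345) [(np.float64(0.8926319461829156), -0.032), (np.float64(0.8954144772083001), -0.036)]
side (200, 255) [(np.float64(0.9624494480540653), -0.032), (np.float64(0.9664766752517421), -0.028)]
```

The wheel moved one pitch minus 0.034. With the start at ≈-0.02 it is now at ≈0.47, so it needs a last nudge of about 0.05 (3.5 mm).

```bash
python3 -m handwheel '0 0 3 0;0 0 3 0;0 0 2.5 0;0 0 0.6 0;0 0 0 0;0 0 0 0'; python3 go.py -21 69 51
```

```text
t: 11.92
tcp_pos: [0.55, 0.1634, 0.0503]
eef_rot: [-0.0, -0.087, 0.996, -0.0]
contact_force: [1.1, -0.7, -0.2]
width: 0.002
t 11.92 stand mm [-6.8 70.8 50.3] yaw(y axis)-stand y deg -0.05 tilt [ 2.e-04 -0.e+00 -1.e+00] F [ 1.08 -0.73 -0.19] w 0.002
tool shift cm [ 1.42 -0.19 -0.07]
```

```bash
python3 -m handwheel '0.5 -0.1 0 0;0.4 -0.1 0 0;0.3 0 0 0;0.2 0 0 0;0 0 0 0;0 0 0 0'; python3 go.py
python3 polar.py
```

```text
t: 12.42
tcp_pos: [0.5375, 0.159, 0.0511]
eef_rot: [0.001, -0.087, 0.996, 0.0]
contact_force: [2.6, 0.2, 1.7]
width: 0.0
t 12.42 stand mm [-20.   68.8  51.1] yaw(y axis)-stand y deg -0.05 tilt [-2.9e-03  1.0e-04 -1.0e+00] F [2.63 0.19 1.68] w 0.0
top (290, 390) [(np.float64(0.9956468998471868), 0.0), (np.float64(0.9964506888256117), 0.004)]
top (200, 255) [(np.float64(0.993278525006417), 0.0), (np.float64(0.9956247574489347), 0.004)]
top (300, 345) [(np.float64(0.9950408827856837), 0.0), (np.float64(0.9979205644853713), 0.004)]
top (345, 400) [(np.float64(0.9954582868840883), 0.004), (np.float64(0.9975204112348883), 0.0)]
side (290, 345) [(np.float64(0.8966064231793308), 0.004), (np.float64(0.8992831556782228), 0.008)]
side (200, 255) [(np.float64(0.962672980446498), 0.012), (np.float64(0.9669986274565612), 0.016)]
```

The wheel is now one pitch (+0.003) from its start position, i.e. ≈0.505–0.525, well within tolerance. Retreat and go above the nose.

```bash
python3 -m handwheel '-0.5 0 0 0;-0.5 0 0 0;0 0 -3 0;0 0 -3 0;0 0 -3 0;0 0 0 0;-0.1 -3 0 0;-0.1 -3 0 0;-0.1 -3 0 0;-0.1 -3 0 0;-0.1 -3 0 0;-0.1 -2.4 0 0;0 0 0 0;0 0 0 0;0 0 0 0'; python3 go.py -3 -104 100; python3 polar.py | tail -3; python3 wh.py c
```

```text
t: 13.97
tcp_pos: [0.5813, -0.0092, 0.1393]
eef_rot: [-0.001, -0.087, 0.996, 0.001]
contact_force: [0.6, 0.5, -0.1]
width: 0.001
t 13.97 stand mm [  -6.1 -104.5  139.3] yaw(y axis)-stand y deg -0.08 tilt [ 0.0021  0.0013 -1.    ] F [ 0.58  0.54 -0.15] w 0.001
tool shift cm [-0.32  0.05  3.93]
top (345, 400) [(np.float64(0.9889976376002609), 0.012), (np.float64(0.9902407295249055), 0.016)]
side (290, 345) [(np.float64(0.940049992099748), 0.02), (np.float64(0.9402633707958509), 0.016)]
side (200, 255) [(np.float64(0.954876415687352), 0.016), (np.float64(0.9568569926655808), 0.02)]
```

View pics/side_c.png

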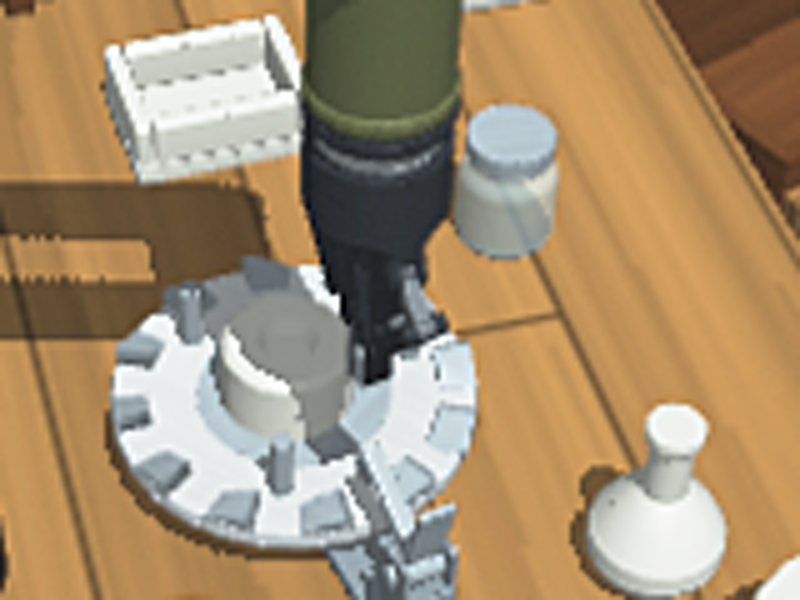

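The wheel held and the tip is over the nose. Press down in steps, watching the force.

```bash
python3 -m handwheel '-0.3 -0.2 1.5 0;0 0 1.5 0;0 0 1 0;0 0 1 0;0 0 0 0'; python3 go.py
python3 -m handwheel '0 0 0.7 0;0 0 0.7 0;0 0 0.7 0;0 0 0 0'; python3 go.py;python3 -m handwheel '0 0 0.4 0;0 0 0.3 0;0 0 0 0;0 0 0 0'; python3 go.py; python3 wh.py d
```

```text
t: 14.78
tcp_pos: [0.5837, -0.0108, 0.0879]
eef_rot: [-0.002, -0.087, 0.996, 0.0]
contact_force: [-0.3, 1.2, -0.1]
width: 0.004
t 14.78 stand mm [  -4.  -106.6   87.9] yaw(y axis)-stand y deg -0.03 tilt [ 0.0041  0.0011 -1.    ] F [-0.26  1.24 -0.13] w 0.004
t: 15.12
tcp_pos: [0.5852, -0.0111, 0.0681]
eef_rot: [-0.0, -0.087, 0.996, 0.0]
contact_force: [-0.0, -0.1, 0.7]
width: 0.002
t 15.12 stand mm [  -2.6 -107.1   68.1] yaw(y axis)-stand y deg -0.04 tilt [ 9.e-04  2.e-04 -1.e+00] F [-0.   -0.15  0.74] w 0.002
t: 15.45
tcp_pos: [0.5854, -0.0112, 0.062]
eef_rot: [-0.0, -0.087, 0.996, -0.0]
contact_force: [0.7, -0.2, 0.8]
width: 0.0
t 15.45 stand mm [  -2.4 -107.2   62. ] yaw(y axis)-stand y deg -0.04 tilt [ 3.e-04 -1.e-04 -1.e+00] F [ 0.67 -0.23  0.81] w 0.0
```

View pics/side_d.png

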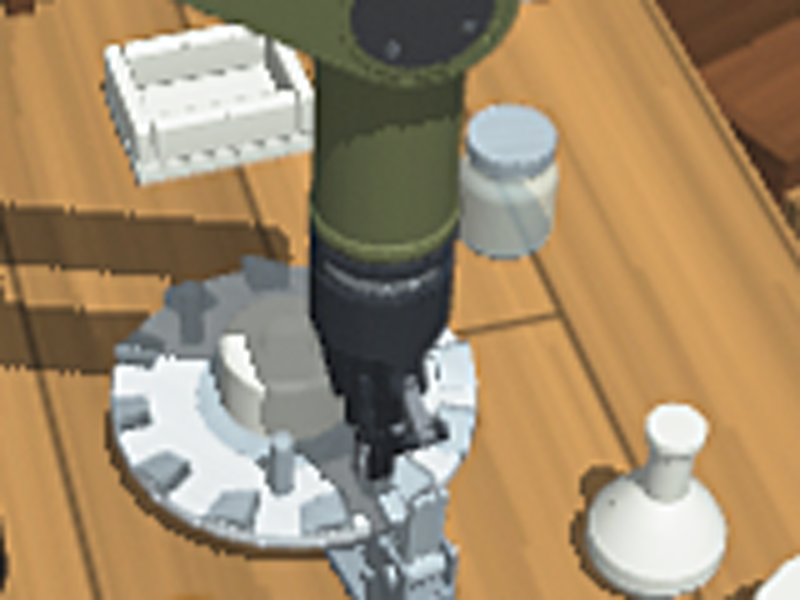

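The tab is swinging upright again. I'll press on until the force rises at the hard stop.

```bash
python3 -m handwheel '0 0 0.3 0;0 0 0.3 0;0 0 0 0;0 0 0 0'; python3 go.py;python3 -m handwheel '0 0 0.2 0;0 0 0.1 0;0 0 0 0;0 0 0 0'; python3 go.py;python3 -m handwheel '0 0 0.15 0;0 0 0 0;0 0 0 0'; python3 go.py; python3 wh.py e
```

```text
t: 15.88
tcp_pos: [0.5854, -0.0112, 0.0558]
eef_rot: [-0.0, -0.087, 0.996, -0.0]
contact_force: [0.1, 0.1, -0.2]
width: 0.002
t 15.88 stand mm [  -2.4 -107.2   55.8] yaw(y axis)-stand y deg -0.04 tilt [ 4.e-04 -1.e-04 -1.e+00] F [ 0.14  0.12 -0.17] w 0.002
t: 16.22
tcp_pos: [0.5854, -0.0112, 0.0529]
eef_rot: [-0.0, -0.087, 0.996, -0.0]
contact_force: [0.7, 0.1, 0.6]
width: 0.001
t 16.22 stand mm [  -2.4 -107.2   52.9] yaw(y axis)-stand y deg -0.04 tilt [ 3.e-04 -2.e-04 -1.e+00] F [0.67 0.09 0.57] w 0.001
t: 16.47
tcp_pos: [0.5854, -0.0112, 0.0515]
eef_rot: [-0.0, -0.087, 0.996, -0.0]
contact_force: [0.2, 0.9, 0.3]
width: 0.001
t 16.47 stand mm [  -2.4 -107.2   51.5] yaw(y axis)-stand y deg -0.04 tilt [ 2.e-04 -1.e-04 -1.e+00] F [0.23 0.91 0.26] w 0.001
```

View pics/side_e.png

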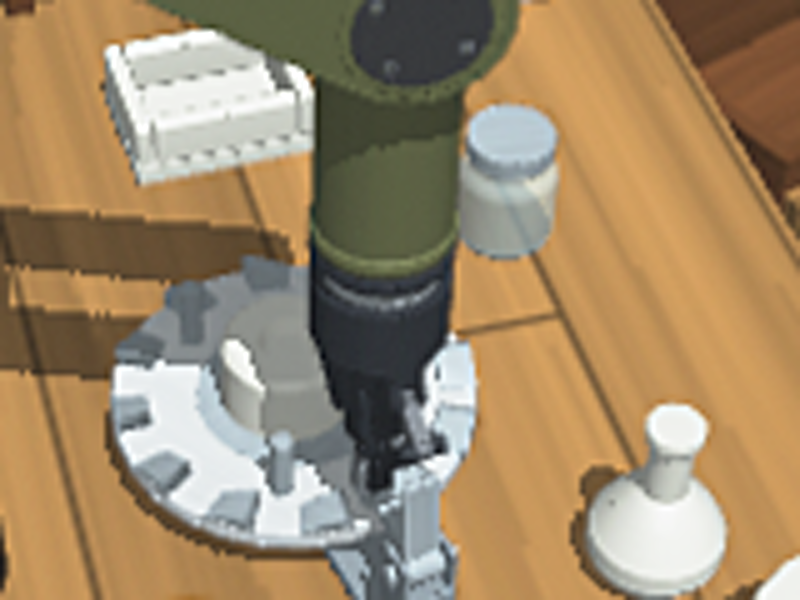

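```bash
for i in 1; do python3 -m handwheel '0 0 0.15 0;0 0 0.1 0;0 0 0 0;0 0 0 0'; done; python3 -m handwheel '0 0 0.15 0;0 0 0.1 0;0 0 0 0;0 0 0 0'
```

```text
t: 16.9
tcp_pos: [0.5855, -0.0112, 0.049]
eef_rot: [-0.0, -0.087, 0.996, -0.0]
contact_force: [-0.1, -0.4, 0.4]
width: 0.003
t: 17.23
tcp_pos: [0.5855, -0.0113, 0.0465]
eef_rot: [-0.0, -0.087, 0.996, -0.0]
contact_force: [-0.2, 0.6, 0.8]
width: -0.001
```

```bash
python3 -m handwheel '0 0 0.1 0;0 0 0.1 0;0 0 0 0;0 0 0 0'; python3 - <<'E'
from h import *
a=cv2.imread("pics/side0.png"); b=cam("side")["pixels"]
f=lambda i:cv2.resize(i[225:275,325:365],None,fx=10,fy=10,interpolation=cv2.INTER_NEAREST)
cv2.imwrite("pics/cmp3.png",np.hstack([f(a),f(b)]))
E
```

```text
t: 17.57
tcp_pos: [0.5855, -0.0112, 0.0448]
eef_rot: [0.0, -0.087, 0.996, -0.0]
contact_force: [-0.7, 0.9, 3.0]
width: -0.002
```

View pics/cmp3.png

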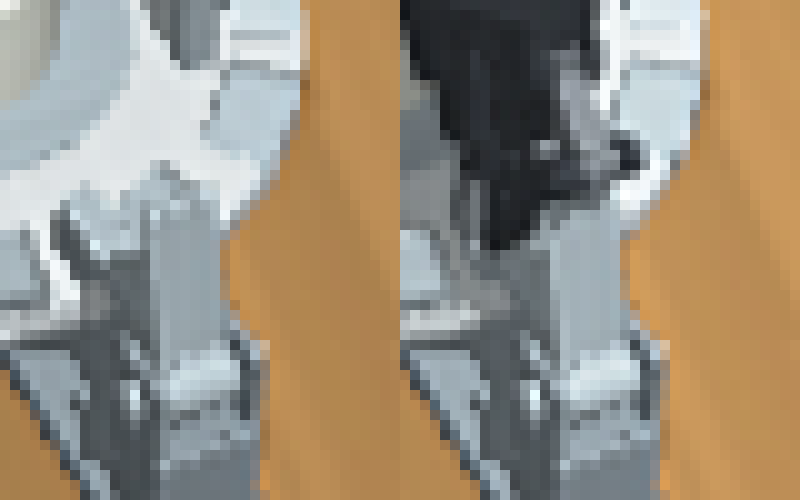

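The tab is back at its starting pixels and force begins to show. One firmer press will confirm the stop.

```bash
python3 -m handwheel '0 0 0.1 0;0 0 0 0;0 0 0 0'; python3 -m handwheel '0 0 0.1 0;0 0 0 0;0 0 0 0'
```

```text
t: 17.87
tcp_pos: [0.5856, -0.0112, 0.0446]
eef_rot: [0.0, -0.087, 0.996, -0.0]
contact_force: [-3.7, 1.3, 8.5]
width: 0.0
t: 18.12
tcp_pos: [0.5857, -0.0112, 0.0444]
eef_rot: [0.001, -0.087, 0.996, -0.0]
contact_force: [-3.8, 1.2, 14.2]
width: 0.005
```

Hard stop at 14 N. Lift straight off and look.

```bash
python3 -m handwheel '0 0 -0.4 0;0 0 -1 0;0 0 -3 0;0 0 -3 0;0 0 -3 0;0 1 -2 0;0 3 0 0;0 4 0 0;0 4 0 0;0 4 0 0;0 4 0 0;0 4 0 0;0 4 0 0;0 0 0 0;0 0 0 0'; python3 wh.py f;python3 polar.py; python3 - <<'E'
from h import *
a=cv2.imread("pics/side0.png"); b=cam("side")["pixels"]
f=lambda i:cv2.resize(i[225:275,325:365],None,fx=10,fy=10,interpolation=cv2.INTER_NEAREST)
cv2.imwrite("pics/cmp4.png",np.hstack([f(a),f(b)]))
E
```

```text
t: 19.37
tcp_pos: [0.5364, 0.2669, 0.1666]
eef_rot: [0.0, -0.089, 0.996, -0.0]
contact_force: [0.8, 0.0, -0.8]
width: -0.005
top (290, 390) [(np.float64(0.989175578716982), 0.012), (np.float64(0.9945193747239185), 0.016)]
top (200, 255) [(np.float64(0.994645402253562), 0.012), (np.float64(0.9971583473743032), 0.016)]
top (300, 345) [(np.float64(0.9888797571876328), 0.012), (np.float64(0.9923800915964365), 0.016)]
top (345, 400) [(np.float64(0.9941912456858902), 0.012), (np.float64(0.9958492826209538), 0.016)]
side (290, 345) [(np.float64(0.9588881885071595), 0.02), (np.float64(0.9609409450258047), 0.016)]
side (200, 255) [(np.float64(0.9583477064618865), 0.016), (np.float64(0.960178772319547), 0.02)]
```

View pics/cmp4.png

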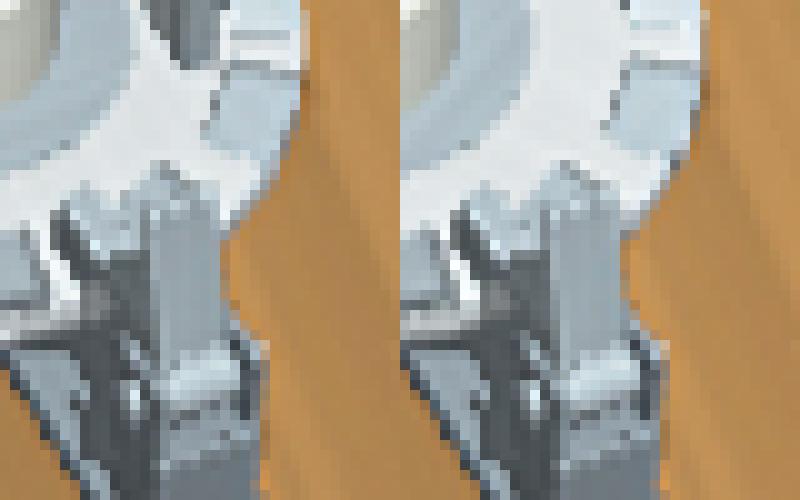

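View pics/top_f.png

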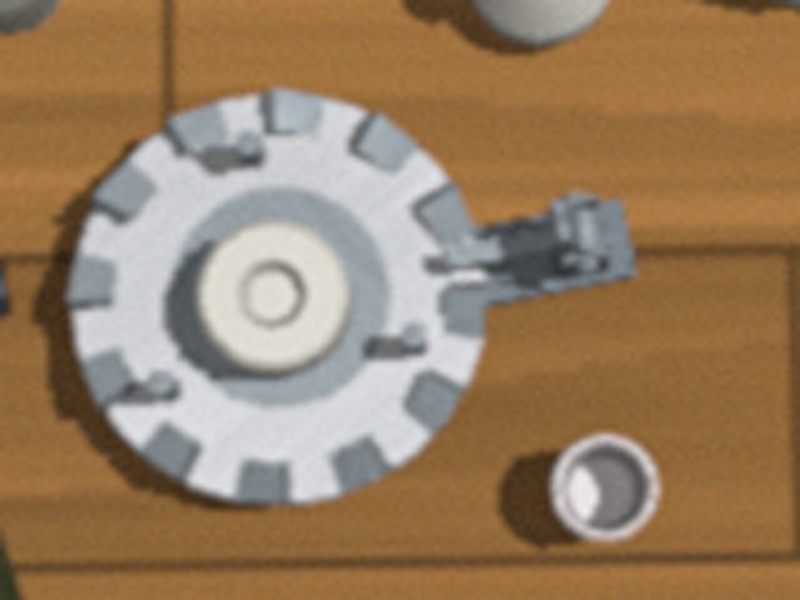

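View pics/side_f.png

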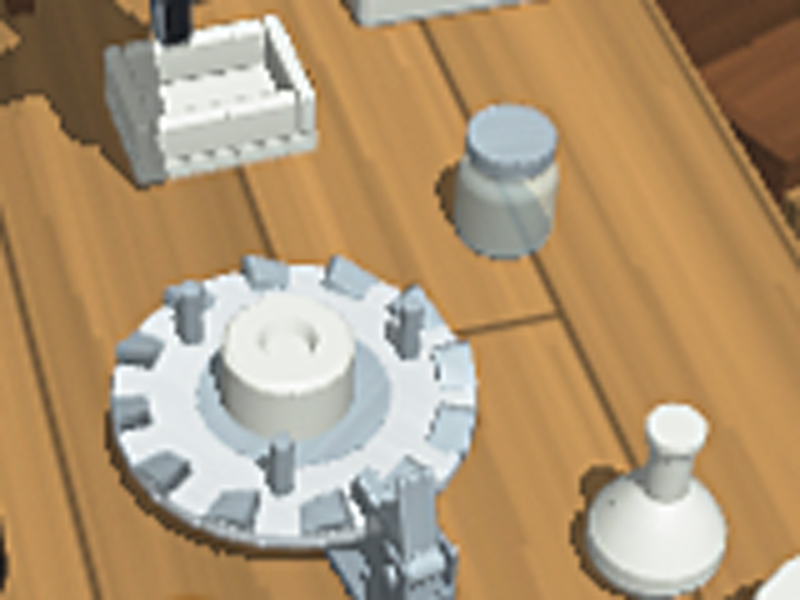

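The pawl's pixels match its fully-down starting picture and the mould is still centred. The wheel is one pitch +0.015 from its start, so ≈0.52. Nothing else has moved and the tool is clear. Hand in.

```bash
python3 -m handwheel '0 0 0 0;0 0 0 0;0 0 0 0'; python3 -c "
from plant import *
print(abs(state()['joint_velocities']).max()); print(finish_job())"
```

```text
t: 20.07
tcp_pos: [0.537, 0.2644, 0.1666]
eef_rot: [0.0, -0.087, 0.996, 0.0]
contact_force: [0.2, 0.2, 0.2]
width: -0.0
0.0031409209495784187
the job is handed in; nothing more can be done
None
```

The job is handed in at 20.1 s. With a shut fingertip I tipped the tab outward, which lifted the pawl to about 0.5 rad. I then pushed peg0 counter-clockwise one notch in two pushes, and pressed the pawl's nose down until it met a hard stop at about 14 N.

**Last checks**
- **Wheel:** it stands one notch plus about 0.015 rad from its start, so roughly 0.52 rad by my estimate. The stand's yaw was only estimated to about 0.02 rad.
- **Pawl:** in the side picture it matches its fully-down starting picture.
- **Mould and bystanders:** the mould is still in the middle of the wheel, shifted under 2 mm in the picture. The flask, beaker, jar and trough look unmoved; I did not re-check the others.
- **Arm:** the tool is clear of everything and at rest.

**What disagreed**
- **Fingertip height:** the real fingertips sat about 20 mm above the reported TCP in the pictures. My first push therefore only skimmed over the tab and moved nothing; I corrected for it from the images.
- **Press height:** the hard stop came at a TCP height of 44 mm, about 9 mm lower than that 20 mm offset predicts. I relied on the picture match and the force rise to judge the pawl down.
- **Force sensor:** its noise of about 1 N hid most of the light contacts.

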